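# Weigh two press cartridges and rack the heavy one

## Task

Set the two square aluminium cartridges upright in the two pans of the beam balance, one in each, let go of both and let the beam settle. Then take the one whose side drops and lay it in the sloping trough of the green rack, lid end up towards the robot, holding it until its foot is against the stop and then letting go; leave the lighter one standing in its pan. Do not push or knock any of the other things about.

Things in the scene. Friction and masses are not known exactly. Their poses are not given: they have to be found in the camera images.
- cartridge_a: Sealed square aluminium cartridge, 48 x 48 mm and 120 mm tall, standing upright. Origin: centre of its underside; z along its length towards the lid end; x, y square to its side faces. A loose steel core inside can slide a few mm. Of the two, one has a full core (about 0.43 kg in all), the other a short one (0.25 kg); either may be the full one.
- cartridge_b: As cartridge_a and outwardly identical: 48 x 48 x 120 mm, origin at the centre of its underside, z towards the lid end.
- cartridge_a_top (a point): Centre of the lid end of cartridge_a, 120 mm along its z axis from its origin.
- cartridge_b_top (a point): Centre of the lid end of cartridge_b, 120 mm along its z axis from its origin.
- balance: Grey-footed beam balance, fixed to the table. Origin: underside of its 120 x 170 mm foot, under the middle of the beam; the 310 mm steel beam lies along its y axis and pivots about its x axis, 85 mm above the table. It carries a square pan on each arm, centred 140 mm from the pivot.
- pan_left (a point): Centre of the inner floor of the pan on the balance's +y arm, moving with the beam; 100 mm above the table when the beam is level. The pan is a square aluminium tray, 72 mm inside, rim 6 mm above its floor.
- pan_right (a point): The same for the pan on the balance's -y arm.
- beam (a joint): Tilt of the balance beam, rad; 0 is level (its start), limits -0.2 and 0.2. Positive: the pan_right side is down; negative: the pan_left side is down. Light springs centre it: the short cartridge alone tips it about 0.085, the full one alone about 0.15, both together about 0.065 towards the full one. A loaded pan yields about 1 mm per 0.2 N and settles within 1 s.
- rack: Green rack fixed to the table, base plate 220 x 130 x 8 mm; origin on the table, 20 mm nearer the robot than the plate's centre. A dark steel trough leans 40 degrees from vertical in the rack's x-z plane, rising towards the robot. A green shelf covers its foot (underside 189 mm above the table, robot-side edge at the rack's x = 0), so a cartridge must come in tilted, along the trough.
- rack_stop (a point): Where the centre of the cartridge's underside belongs: on the stop face at the trough's foot, 30 mm along the rack's +x from its origin, 40 mm above the table. The stop is square to the line rack_stop to rack_head. Side rails 58 mm apart run 55 mm up from it, 23 mm high above the bed.
- rack_head (a point): Where the centre of the cartridge's lid end belongs: 120 mm up the trough from rack_stop, along the rack's direction (-0.643, 0, 0.766). The trough's flat bed is 75 mm long and lies 24 mm below this line, on its robot side, so the cartridge's upper 45 mm stands free.
- spanner: Bystander: loose steel spanner, 170 mm, lying flat between the balance and the rack. Leave alone.
- mallet: Bystander: loose hammer, 240 mm, lying flat to the left. Leave alone.
- tape_roll: Bystander: loose cardboard ring lying flat, 90 mm across, 25 mm high. Leave alone.
- jar: Bystander: loose jar, 64 mm across, 85 mm tall, beyond the balance. Leave alone.
- cup: Bystander: loose steel cup, 72 mm across, 80 mm tall, on the right. Leave alone.
Things that resemble listed ones, but are neither listed nor needed, are in the scene too. Leave any blue look-alike of the cartridge_a alone.

How it is judged:
By the outcome, as a careful person would: the job done as asked, in the order asked, and still so for the second after the job is handed in, with the robot touching nothing.
It also fails if it takes over 72 s, if anything falls off the work surface, if the arm or the gripper's body presses on something with over 40 N, if the wrist force passes 120 N, or if a joint passes its speed limit or range.

## Robot

A 6-joint arm with a two-finger parallel gripper is mounted at the origin on the work surface. World frame = base frame: x ahead of the robot, y to its left, z up, the work surface at z = 0. Lengths are in mm, angles in rad, forces in N, time in s.
With the tool pointing down it reaches from about 325 to 900 mm from the base axis. Payload 6.1 kg.
Tool frame: the origin (TCP) lies at the very end of the fingers, on their centre line; the grasp point (between the pads) lies 19 mm behind it; z points along the fingers, x is the direction in which the jaws open and shut, and the axes are right-handed (so a half turn about z gives the same grasp; the last joint's range is limited). The gripper opens to 85 mm and grips with 20 to 120 N. Pads are 22 mm wide; open, the fingers measure 114 mm over their backs; the gripper's body (76 mm by 85 mm) begins 54 mm behind the grasp point. The pads swing forward as they close: fully open they stand 13 mm farther back than shut.
Start: joints at [-1.339, 0.22, 1.526, -0, 1.395, -0.126], TCP at [218.877, -585.413, 231.3] pointing down, gripper open.
Joint ranges: [-2.98, 2.98], [-0.91, 2.08], [0.09, 2.57], [-1.24, 4.39], [0.2, 2.65], [-2.68, 2.68]. Speed limits (rad/s): [2.57, 2.57, 3.01, 3.14, 3.14, 3.14].

## Interface

Orientations are given as a unit quaternion [x, y, z, w].
In Python, from workcell import robot gives the robot as it stands.
- The arm moves only by the tool step_arm, never from a script. Its arguments are lists of equal length, an entry for each row: "slide": the shift along the tool's x, y, z in m, a list of three; "rotation": the turn, a rotation vector about the tool's x, y, z in rad, a list of three; "grip": the gripper command: -1 is shut, 1 is fully open, values between are in proportion. A call has 1 to 8 rows; each row shifts and turns the commanded pose from where the row before left it, along the tool's axes as they then stand; what a row does not reach is not made up. A row lasts 1/10 s, in which the tool goes at most 50 mm and 8.59 degrees, less where a joint would pass 70% of its speed; a pose out of reach is approached as far as the arm can. A call is refused whole if a number of a shift passes 0.05 or a number of a turn 0.15, either way. A call with a gripper value outside its range is refused whole. The fingers move at their own pace and stop on an object; the grip force is fixed at half the most. Time passes only in rows, so rows that do not move let the fingers close. It gives the time, the measured TCP pose, the force and the opening at its end, in the units of the state.
- robot.observe(): the state, without advancing time (a new reading comes with each control period).
- robot.camera(name): name is "scene" or "top" or "wrist"; returns a dict with "img" (420x560x3 uint8, red, green, blue), "intrinsics" (3x3 intrinsics, pixels), "k1" (the pictures are not rectified: a ray, as slopes to the right and down, at radius r is drawn at 1 + k1 r^2 times it, then the intrinsics apply), "R" (3x3) and "t" (3): a world point X has camera coordinates R X + t. Camera axes: x right, y down, z forward; pixel columns grow to the right and rows downward; lengths in mm; the calibration is good to about 2 mm. A picture is of the moment at which its call begins. There is no depth.
- robot.job_done(): hands the job in, once; it reports no verdict.
The state is a dict: "time_s": time; "joints": joint angles; "dq": joint speeds; "tau": joint torques, N m; "tool_pos": TCP position; "tcp_rot": TCP orientation; "wrist_force": force on the tool from outside, world axes, zero at the start; "ft_torque": the same for the moment, N m; "opening": opening from 0.0 (shut) to 1.0 (fully open).
Only numpy, scipy, OpenCV 4.12 (cv2) and the standard library are available. Lean on these libraries where they do the work, as an engineer would, in place of code of your own. Each camera call takes 0.05 s, during which the arm holds its last target.

## Working session

There is one attempt and no reset: what is moved stays moved. The work goes in short steps, Python scripts to look and compute and a tool call to move; the robot and the scene stay as the last step left them, time stands still between calls to the robot, and variables do not carry over. Pictures are saved under pics/ and viewed, and the job is handed in when it is done.

Besides the shell and the picture viewer there is one more tool, called after "Request:" by a JSON object that holds its "name" and its "arguments". step_arm: Moves the arm, as the interface text tells. Its arguments: {"type":"object","properties":{"slide":{"type":"array","items":{"type":"array","items":{"type":"number"}}},"rotation":{"type":"array","items":{"type":"array","items":{"type":"number"}}},"grip":{"type":"array","items":{"type":"number"}}},"required":["slide","rotation","grip"]}

```bash
ls; mkdir -p pics; cat > h.py <<'E'
import numpy as np, cv2
from workcell import robot
from scipy.spatial.transform import Rotation as Rn
def snap(name,fn):
    c=robot.camera(name); cv2.imwrite('pics/'+fn,cv2.cvtColor(c['img'],cv2.COLOR_RGB2BGR))
    np.savez('pics/'+fn.replace('.png','.npz'),**{k:np.array(c[k]) for k in ['img','intrinsics','k1','R','t']}); return c
def load(fn): return dict(np.load('pics/'+fn.replace('.png','.npz')))
def ray(c,u,v):
    K=np.array(c['intrinsics']);k=float(c['k1'])
    d=np.array([(u-K[0,2])/K[0,0],(v-K[1,2])/K[1,1]]);x=d.copy()
    for _ in range(30): x=d/(1+k*(x@x))
    R=np.array(c['R']);t=np.array(c['t'])
    return -R.T@t, R.T@np.array([x[0],x[1],1.])
def onplane(c,u,v,z):
    o,d=ray(c,u,v); return o+d*(z-o[2])/d[2]
def proj(c,X):
    p=np.array(c['R'])@np.array(X,float)+np.array(c['t']);x=p[:2]/p[2];x=x*(1+float(c['k1'])*(x@x));K=np.array(c['intrinsics'])
    return np.array([K[0,0]*x[0]+K[0,2],K[1,1]*x[1]+K[1,2]])
E
python3 - <<'E'
from h import *
for n in ['scene','top','wrist']:
    c=snap(n,n+'0.png'); print(n,np.round(-np.array(c['R']).T@c['t']),c['k1'],np.round(c['R'],2).tolist())
print(robot.observe())
E
```

```text
pics
scene [ 1464. -1090.  1040.] 0.034392615063308075 [[0.77, 0.63, -0.02], [0.34, -0.44, -0.83], [-0.53, 0.64, -0.55]]
top [ 362.  -19. 1229.] -0.013760060770387246 [[-0.01, -1.0, -0.01], [-0.98, 0.01, -0.21], [0.21, 0.0, -0.98]]
wrist [ 282. -562.  374.] -0.06808446391803818 [[0.35, -0.94, -0.0], [-0.9, -0.34, 0.26], [-0.25, -0.09, -0.96]]
{'time_s': 0.15, 'joints': array([-1.33905814e+00,  2.21041111e-01,  1.52738142e+00,  9.35153091e-06,
        1.39469659e+00, -1.26117730e-01]), 'dq': array([-0.00095741, -0.00191372, -0.00328642, -0.00026146, -0.00144028,
        0.00166292]), 'tau': array([-1.53297708e-03, -4.97486329e+01, -3.89903069e+01, -4.69260522e-04,
        7.20839656e-03,  4.90136571e-06]), 'tool_pos': array([ 218.79495996, -584.94116874,  230.43541069]), 'tcp_rot': array([ 8.21664305e-01, -5.69971216e-01, -5.64346224e-04, -5.13870806e-04]), 'wrist_force': array([-0.64187586, -0.28079413,  0.47142959]), 'ft_torque': array([ 0.0463444 ,  0.05662406, -0.03840125]), 'opening': 1.0007123282455874}
```

View pics/scene0.png

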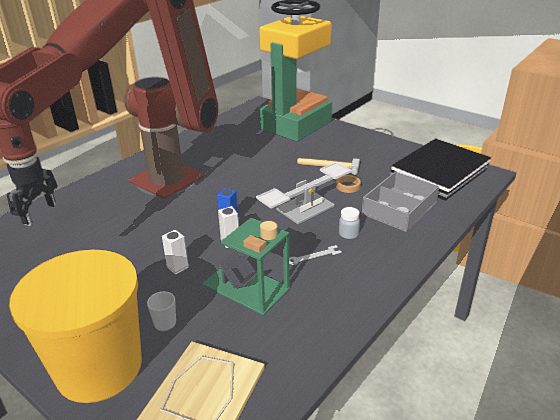

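View pics/top0.png

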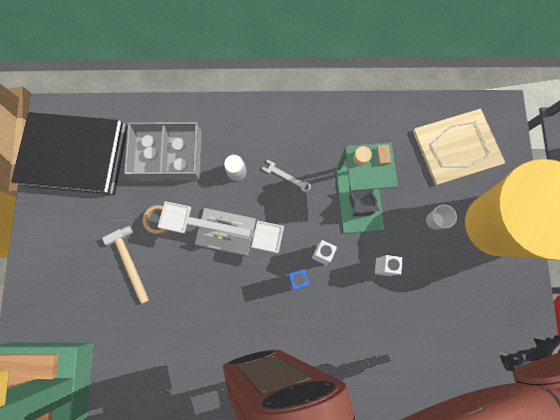

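View pics/wrist0.png

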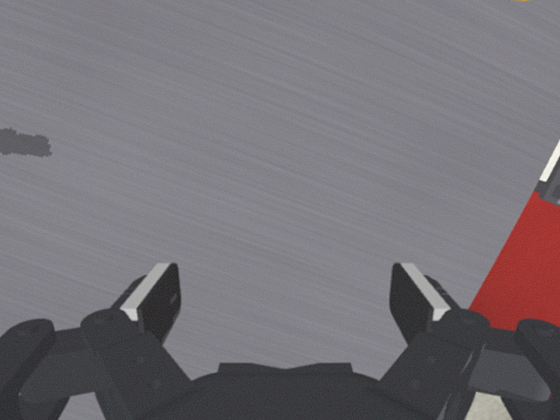

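The top view shows the white cartridges at about (325,251) and (392,265). The blue look-alike is at (299,279), and the jar, which also has a white top, is at (235,168). The balance is at (225,232) and the rack at (365,185). I'll check these in enlarged crops.

```bash
python3 - <<'E'
import cv2
a=cv2.imread('pics/top0.png')
cv2.imwrite('pics/c1.png',cv2.resize(a[130:300,275:445],None,fx=3.5,fy=3.5,interpolation=cv2.INTER_CUBIC))
cv2.imwrite('pics/c2.png',cv2.resize(a[180:280,130:310],None,fx=4.4,fy=4.4,interpolation=cv2.INTER_CUBIC))
b=cv2.imread('pics/scene0.png')
cv2.imwrite('pics/c3.png',cv2.resize(b[140:320,150:370],None,fx=3.3,fy=3.3,interpolation=cv2.INTER_CUBIC))
E
```

```text
(no output)
```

View pics/c1.png

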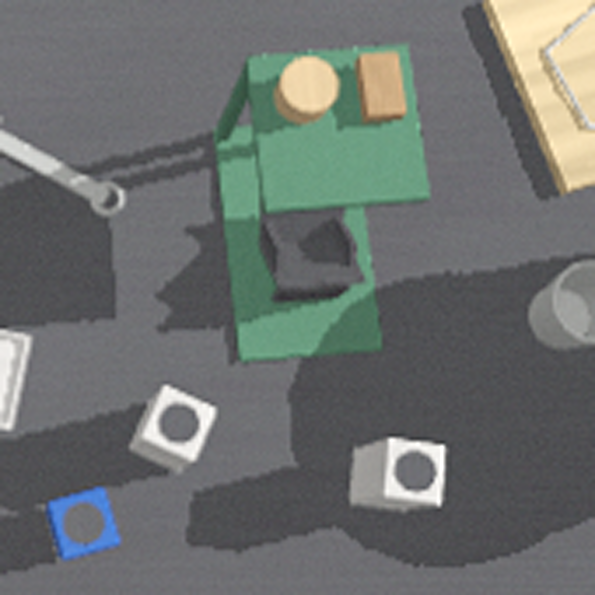

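View pics/c2.png

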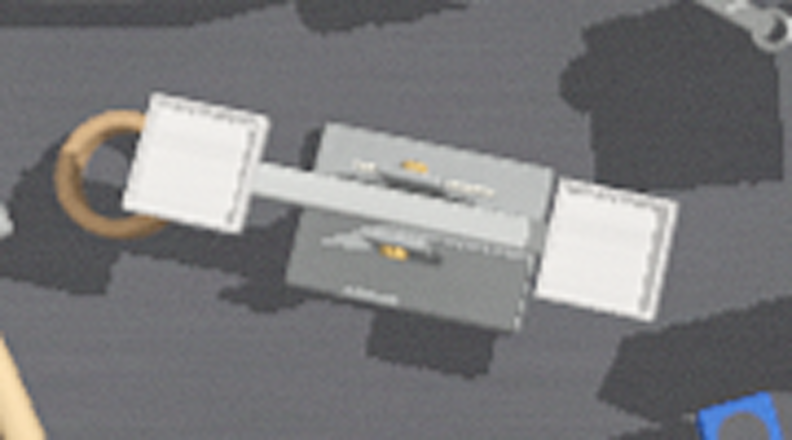

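View pics/c3.png

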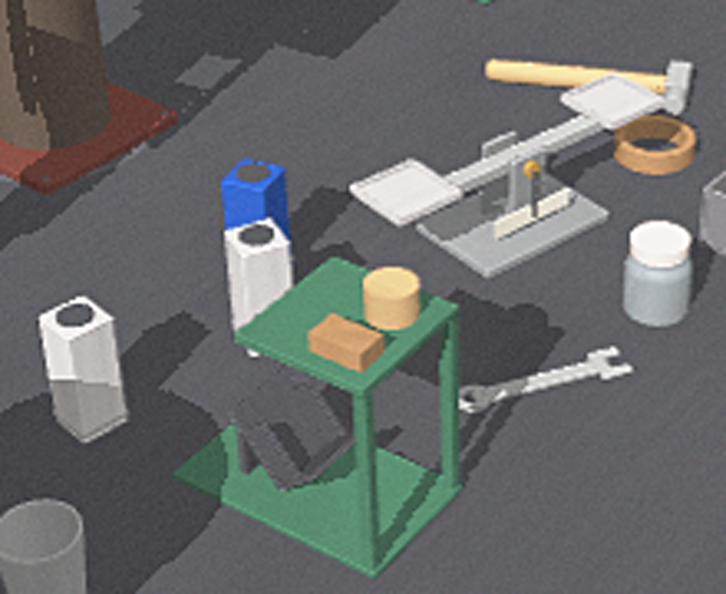

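```bash
python3 - <<'E'
from h import *
a=cv2.imread('pics/top0.png')
crops=[]
for (x0,y0) in [(308,234),(372,248),(284,264)]:
    crops.append(cv2.resize(a[y0:y0+36,x0:x0+36],(396,396),interpolation=cv2.INTER_CUBIC))
cv2.imwrite('pics/c4.png',cv2.resize(np.hstack(crops),(795,265)))
c=load('top0.png'); 
g=cv2.cvtColor(a,cv2.COLOR_BGR2GRAY)
for n,(x0,y0) in dict(A=(308,234),B=(372,248)).items():
    print(n); print('\n'.join(' '.join('%3d'%v for v in r) for r in g[y0+4:y0+32,x0:x0+36]))
E
```

```text
A
115 112 111 117 113 113 111 114 111 113 113 117 115 111 113 108 111 114 111 109 116 112 114 111 113 111 114 106 109 112 111 111 109 109 112 112
114 113 112 112 116 112 113 114 107 111 112 107 107 105 106 107 105 109 111 112 109 113 112 114 112 111 109 109 111 112 110 109 107 109 113 109
114 114 114 112 114 115 112 112 114 110 111 112 108 165 227 183 118 106 105 107 109 108 113 110 109 112 111 108 110 109 112 109 108 112 110 108
113 113 116 109 112 114 113 113 112 111 110 105 127 209 245 233 230 197 129 102 107 107 112 115 109 113 114 109 112 110 111 111 109 108 111 111
110 112 112 112 112 110 113 111 114 114 111 129 166 231 241 239 245 232 217 202 137 103 107 112 112 108 116 115 114 111 114 114 111 115 113 109
115 110 113 116 112 116 111 110 115 112 122 147 206 237 238 235 235 239 241 237 223 202 155 111 105 110 109 110 111 109 113 112 110 110 114 112
115 114 115 113 115 115 115 113 112 136 149 164 226 236 234 238 220 215 227 229 244 241 229 207 151 109 101 108 109 113 106 112 110 112 108 108
109 113 113 117  99  93  98  95  87 145 152 195 231 239 219 199 163 149 167 174 200 229 24
[... 6267 characters left out ...]
  79  76  84  88  87  93 104  97 106 114 119 113 124 142 117 101 102  99  88  90  90  82  77  72  77  82  82  78  83  82  79
 83  78  80  80  75  81  78  75  79  76  76  77  76  77  82  85  81  94 103  86  72  77  77  77  77  73  78  73  78  76  80  76  79  79  77  78
 80  81  82  85  79  82  77  79  83  85  80  75  74  79  81  78  77  75  78  76  81  83  74  79  82  82  80  77  77  81  75  76  81  82  83  79
 79  77  77  81  81  80  77  78  76  81  75  79  80  79  80  74  79  80  77  79  76  81  80  73  79  74  80  78  82  76  75  75  81  81  78  78
 79  79  82  78  80  80  81  80  80  81  79  85  81  78  79  78  80  82  74  77  78  76  82  78  80  78  80  81  76  80  81  80  83  82  79  77
```

View pics/c4.png

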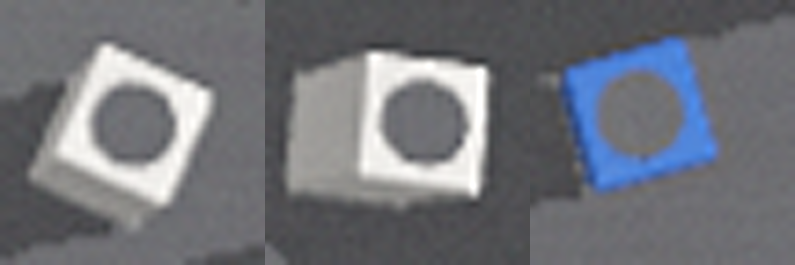

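The close crop shows both white lids clearly, with the blue look-alike beside the left one (mainly to −x).

```bash
python3 - <<'E'
from h import *
c=load('top0.png'); a=c['img']; g=cv2.cvtColor(a,cv2.COLOR_RGB2GRAY)
def quad(mask,z,up=8):
    cs,_=cv2.findContours(mask,cv2.RETR_EXTERNAL,cv2.CHAIN_APPROX_NONE)
    k=max(cs,key=cv2.contourArea).reshape(-1,2)
    h=cv2.convexHull(k).reshape(-1,2).astype(float)
    P=np.array([onplane(c,u,v,z)[:2] for u,v in h],np.float32)
    (cx,cy),(w,hh),an=cv2.minAreaRect(P)
    return np.round([cx,cy,w,hh,an],1)
def hi(box,thr):
    x0,y0,x1,y1=box; m=np.zeros((420,560),np.uint8)
    big=cv2.resize(g,None,fx=1,fy=1); m[y0:y1,x0:x1]=(g[y0:y1,x0:x1]>thr)*255
    return m
print('B(left,y small)',quad(hi((308,234,344,266),185),120))
print('C(right)',quad(hi((372,248,408,280),185),120))
# blue
hsv=cv2.cvtColor(a,cv2.COLOR_RGB2HSV)
m=((hsv[...,0]>100)&(hsv[...,0]<130)&(hsv[...,1]>130)&(hsv[...,2]>170)).astype(np.uint8)*255; m[:,:280]=0;m[:,330:]=0
print('blue',quad(m,120))
print('panR',quad(hi((250,215,300,260),200),106)); print('panL',quad(hi((150,190,196,240),200),106))
m=((hsv[...,0]>60)&(hsv[...,0]<90)&(hsv[...,1]>70)).astype(np.uint8)*255; m[:120]=0; m[250:]=0; m[:,:330]=0;m[:,400:]=0
cv2.imwrite('pics/g.png',cv2.resize(m[120:250,325:405],None,fx=4,fy=4,interpolation=cv2.INTER_NEAREST))
cv2.imwrite('pics/g2.png',cv2.resize(cv2.cvtColor(a,cv2.COLOR_RGB2BGR)[135:240,325:405],None,fx=5.7,fy=5.7,interpolation=cv2.INTER_CUBIC))
E
```

```text
B(left,y small) [ 468.7 -144.    46.9   47.6   64.8]
C(right) [ 429.2 -332.    45.8   47.3   82.4]
blue [390.  -65.7  47.1  46.4  15.4]
panR [512.8  22.   77.8  78.3  77.6]
panL [569.3 282.3 106.   78.4  78.2]
```

View pics/g2.png

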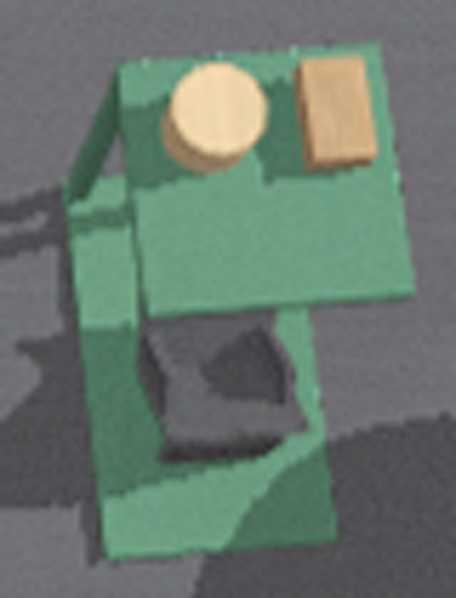

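```bash
python3 - <<'E'
from h import *
c=load('top0.png'); s=load('scene0.png')
f=lambda x,y:(325+x/5.7-0.4,135+y/5.7-0.4)
n1=onplane(c,*f(102,559),8);n2=onplane(c,*f(338,541),8);fl=onplane(c,*f(67,195),8)
print(n1,n2,fl, np.hypot(*(n1-n2)[:2]))
for zz in (189,195,197):
    sh=[onplane(c,*f(*p),zz)[:2] for p in [(150,317),(415,297),(380,43),(125,65)]]
    print(zz,np.round(sh,1).tolist(),np.round([np.hypot(*(sh[0]-sh[1])),np.hypot(*(sh[1]-sh[2]))],1))
g=cv2.cvtColor(c['img'],cv2.COLOR_RGB2GRAY)
# pan L: white in restricted box excluding beam
m=np.zeros_like(g); m[195:240,150:200]=(g[195:240,150:200]>200)*255
m=cv2.morphologyEx(m,cv2.MORPH_OPEN,np.ones((11,11)))
cs,_=cv2.findContours(m,0,1); k=max(cs,key=cv2.contourArea).reshape(-1,2)
P=np.array([onplane(c,u,v,106)[:2] for u,v in k],np.float32); print(cv2.minAreaRect(P))
# scene-view checks: project found points
for X in [(468.7,-144,120),(429.2,-332,120),(512.8,22,100),(573,295.5,100)]:
    print(np.round(proj(s,X),1))
sc=cv2.cvtColor(s['img'],cv2.COLOR_RGB2BGR)
for X in [(468.7,-144,120),(429.2,-332,120),(512.8,22,100),(573,295.5,100),n1,n2]:
    u,v=proj(s,X); cv2.circle(sc,(int(round(u*1)),int(round(v))),1,(0,0,255),-1)
cv2.imwrite('pics/s1.png',cv2.resize(sc[140:320,150:370],None,fx=3.3,fy=3.3,interpolation=cv2.INTER_CUBIC))
E
```

```text
[ 535.01943888 -211.02135946    8.        ] [ 544.14133434 -341.80758825    8.        ] [ 744.57205404 -199.19269539    8.        ] 131.10395347918518
189 [[626.4, -210.2], [635.4, -338.2], [765.1, -329.8], [754.4, -203.4]] [128.4 129.9]
195 [[624.9, -209.1], [633.9, -336.4], [762.8, -328.0], [752.2, -202.4]] [127.7 129.2]
197 [[624.3, -208.7], [633.3, -335.8], [762.0, -327.5], [751.4, -202.0]] [127.4 128.9]
((569.2045288085938, 300.240478515625), (71.18292999267578, 68.32960510253906), 89.6053466796875)
[226.8 211.5]
[171.8 235.7]
[272.5 198.5]
[335.2 170.8]
```

View pics/s1.png

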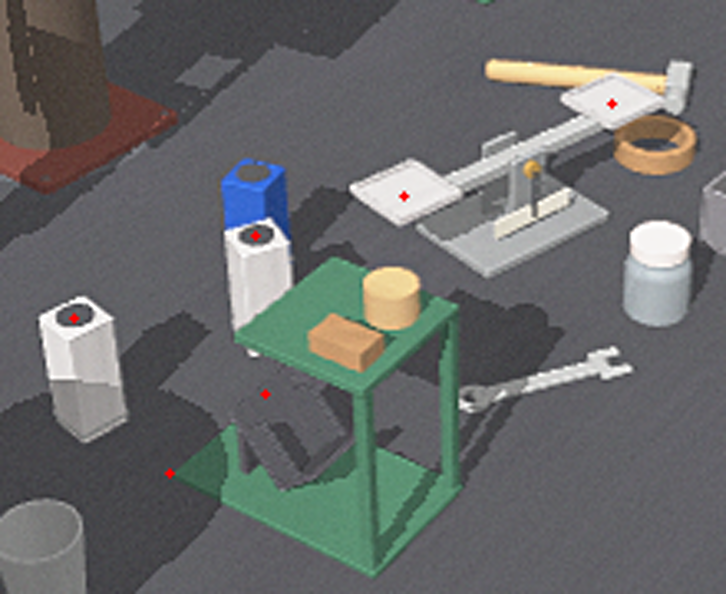

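Both views agree on all points. Next I'll write a helper that works out the rows, then make the first approach to the right-hand cartridge at (429,−332).

```bash
cat >> h.py <<'E'
def down(phi_deg):
    f=np.radians(phi_deg);x=np.array([np.cos(f),np.sin(f),0]);z=np.array([0,0,-1.]);return np.stack([x,np.cross(z,x),z],1)
def st():
    o=robot.observe();print('t',round(o['time_s'],2),'p',np.round(o['tool_pos'],1),'q',np.round(o['joints'],2),'F',np.round(o['wrist_force'],2),'op',round(o['opening'],3))
    return np.array(o['tool_pos']),Rn.from_quat(o['tcp_rot']).as_matrix()
def plan(p0,R0,p1,R1,n=None):
    w=Rn.from_matrix(R0.T@R1).as_rotvec();d=np.linalg.norm(np.array(p1)-p0)
    m=int(np.ceil(max(d/48,np.linalg.norm(w)/0.145,1)-1e-6)); n=max(n or m,m)
    S=[];W=[];R=R0
    for i in range(n):
        S.append(np.round(R.T@((np.array(p1)-p0)/n)/1000,4).tolist()); W.append(np.round(w/n,4).tolist()); R=R@Rn.from_rotvec(w/n).as_matrix()
    print(n,'slide',S,'rot',W); return n
E
python3 - <<'E'
from h import *
p,R=st(); plan(p,R,[429,-332,200],down(-7.6),8)
c=load('top0.png'); print('cup',onplane(c,445,212,80),'bucket edge',onplane(c,468,215,200))
E
```

```text
t 0.15 p [ 218.8 -584.9  230.4] q [-1.34  0.22  1.53  0.    1.39 -0.13] F [-0.64 -0.28  0.47] op 1.001
8 slide [[-0.0204, -0.0357, 0.0038], [-0.0154, -0.0381, 0.0038], [-0.0101, -0.0398, 0.0038], [-0.0047, -0.0408, 0.0038], [0.0008, -0.0411, 0.0038], [0.0064, -0.0406, 0.0038], [0.0118, -0.0394, 0.0038], [0.017, -0.0374, 0.0038]] rot [[-0.0001, 0.0002, -0.135], [-0.0001, 0.0002, -0.135], [-0.0001, 0.0002, -0.135], [-0.0001, 0.0002, -0.135], [-0.0001, 0.0002, -0.135], [-0.0001, 0.0002, -0.135], [-0.0001, 0.0002, -0.135], [-0.0001, 0.0002, -0.135]]
cup [ 584.99364221 -509.0653421    80.        ] bucket edge [ 553.07174419 -518.89134584  200.        ]
```

Request:
{"name": "step_arm", "arguments": {"slide": [[-0.02,-0.036,0.004],[-0.015,-0.038,0.004],[-0.01,-0.04,0.004],[-0.005,-0.041,0.004],[0.001,-0.041,0.004],[0.006,-0.041,0.004],[0.012,-0.039,0.004],[0.017,-0.037,0.004]], "rotation": [[0,0,-0.135],[0,0,-0.135],[0,0,-0.135],[0,0,-0.135],[0,0,-0.135],[0,0,-0.135],[0,0,-0.135],[0,0,-0.135]], "grip": [1,1,1,1,1,1,1,1]}}

```text
time_s: 0.95
tool_pos: [430.4, -331.9, 199.0]
tcp_rot: [0.998, -0.064, -0.0, -0.0]
wrist_force: [-0.4, -0.6, 0.5]
opening: 1.003
```

```bash
python3 - <<'E'
from h import *
p,R=st(); c=snap('wrist','w1.png'); 
im=cv2.cvtColor(c['img'],cv2.COLOR_RGB2BGR)
for X in [(429.2,-332,120)]: u,v=proj(c,X); cv2.circle(im,(int(u),int(v)),4,(0,0,255),-1)
cv2.imwrite('pics/w1m.png',im); p,R=st(); plan(p,R,[429,-332,120],down(-7.6),3)
E
```

```text
t 0.95 p [ 430.4 -331.9  199. ] q [-0.8   0.05  1.78  0.    1.32 -0.67] F [-0.41 -0.58  0.49] op 1.003
t 1.0 p [ 433.4 -327.   198.1] q [-0.79  0.05  1.78  0.    1.32 -0.68] F [2.22 4.17 0.73] op 0.998
3 slide [[-0.0013, 0.002, 0.026], [-0.0013, 0.0019, 0.026], [-0.0013, 0.0019, 0.026]] rot [[-0.0015, -0.0003, 0.005], [-0.0015, -0.0003, 0.005], [-0.0015, -0.0003, 0.005]]
```

View pics/w1m.png

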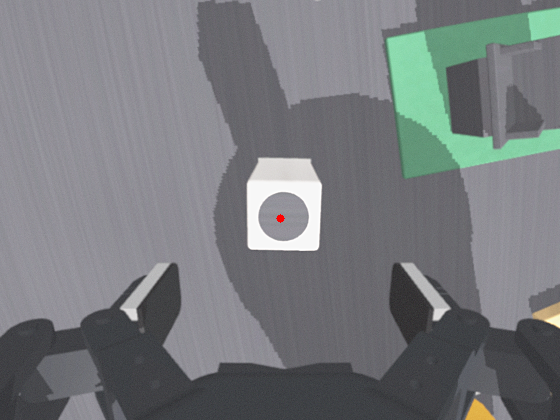

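Request:
{"name": "step_arm", "arguments": {"slide": [[0,0,0],[0,0,0.02],[0,0,0.03],[0,0,0]], "rotation": [[0,0,0],[0,0,0],[0,0,0],[0,0,0]], "grip": [1,1,1,1]}}

```text
time_s: 1.4
tool_pos: [426.8, -332.0, 145.2]
tcp_rot: [0.998, -0.068, -0.003, -0.002]
wrist_force: [0.0, 0.9, -1.1]
opening: 0.998
```

```bash
python3 - <<'E'
from h import *
c=load('w1.png'); print(onplane(c,284,216,120))
p,R=st(); X=(onplane(c,284,216,120)+np.array([429.2,-332,120]))/2; X[2]=82; print(X); plan(p,R,X,down(-7.6),4)
E
```

```text
[ 431.44701066 -330.30217651  120.        ]
t 1.4 p [ 426.8 -332.   145.2] q [-0.81  0.11  1.82 -0.    1.22 -0.67] F [ 0.02  0.86 -1.06] op 0.998
[ 430.32350533 -331.15108825   82.        ]
4 slide [[0.0009, -0.0003, 0.0158], [0.0009, -0.0003, 0.0158], [0.0009, -0.0003, 0.0158], [0.0009, -0.0003, 0.0158]] rot [[-0.0011, 0.0016, -0.0006], [-0.0011, 0.0016, -0.0006], [-0.0011, 0.0016, -0.0006], [-0.0011, 0.0016, -0.0006]]
```

Request:
{"name": "step_arm", "arguments": {"slide": [[0.001,0,0.018],[0.001,0,0.018],[0.001,0,0.016],[0,0,0.01],[0,0,0],[0,0,0]], "rotation": [[0,0,0],[0,0,0],[0,0,0],[0,0,0],[0,0,0],[0,0,0]], "grip": [1,1,1,1,1,1]}}

```text
time_s: 2.0
tool_pos: [432.7, -334.5, 88.2]
tcp_rot: [0.998, -0.067, 0.0, 0.0]
wrist_force: [0.2, 0.2, 0.4]
opening: 1.001
```

```bash
python3 - <<'E'
from h import *
p,R=st()
E
```

```text
t 2.0 p [ 432.7 -334.5   88.2] q [-0.8   0.19  1.85 -0.    1.1  -0.67] F [0.23 0.2  0.37] op 1.001
```

Request:
{"name": "step_arm", "arguments": {"slide": [[-0.002,-0.003,0.006],[0,0,0],[0,0,0],[0,0,0],[0,0,0],[0,0,0],[0,0,0],[0,0,0]], "rotation": [[0,0,0],[0,0,0],[0,0,0],[0,0,0],[0,0,0],[0,0,0],[0,0,0],[0,0,0]], "grip": [1,1,-1,-1,-1,-1,-1,-1]}}

```text
time_s: 2.8
tool_pos: [430.9, -330.7, 81.8]
tcp_rot: [0.998, -0.066, -0.0, 0.0]
wrist_force: [-3.2, 0.9, 5.2]
opening: 0.552
```

```bash
python3 - <<'E'
from h import *
p,R=st()
E
```

```text
t 2.8 p [ 430.9 -330.7   81.8] q [-0.8   0.19  1.87 -0.    1.09 -0.67] F [-3.2   0.88  5.19] op 0.552
```

Request:
{"name": "step_arm", "arguments": {"slide": [[0,0,-0.01],[0,0,-0.03],[0,0,-0.04],[0,0,-0.04],[0,0,-0.02],[0,0,0],[0,0,0],[0,0,0]], "rotation": [[0,0,0],[0,0,0],[0,0,0],[0,0,0],[0,0,0],[0,0,0],[0,0,0],[0,0,0]], "grip": [-1,-1,-1,-1,-1,-1,-1,-1]}}

```text
time_s: 3.6
tool_pos: [430.0, -329.4, 218.6]
tcp_rot: [0.998, -0.066, -0.002, -0.002]
wrist_force: [-1.4, -0.3, -5.3]
opening: 0.558
```

```bash
python3 - <<'E'
from h import *
p,R=st()
c=snap('wrist','w2.png'); p,R=st()
for X in [(573,295.5,270)]: plan(p,R,X,down(-12.4),16)
E
```

```text
t 3.6 p [ 430.  -329.4  218.6] q [-0.8   0.03  1.76  0.    1.36 -0.67] F [-1.38 -0.28 -5.31] op 0.558
t 3.65 p [ 430.  -329.5  218.6] q [-0.8   0.03  1.75  0.    1.36 -0.67] F [ 0.12 -0.27 -4.63] op 0.556
16 slide [[0.0037, -0.0399, -0.0031], [0.0035, -0.0399, -0.0031], [0.0033, -0.0399, -0.0031], [0.003, -0.04, -0.0031], [0.0028, -0.04, -0.0031], [0.0026, -0.04, -0.0031], [0.0024, -0.04, -0.0031], [0.0022, -0.04, -0.0032], [0.002, -0.04, -0.0032], [0.0018, -0.04, -0.0032], [0.0016, -0.04, -0.0032], [0.0014, -0.04, -0.0032], [0.0012, -0.0401, -0.0032], [0.001, -0.0401, -0.0032], [0.0008, -0.0401, -0.0032], [0.0005, -0.0401, -0.0032]] rot [[-0.0002, 0.0002, 0.0052], [-0.0002, 0.0002, 0.0052], [-0.0002, 0.0002, 0.0052], [-0.0002, 0.0002, 0.0052], [-0.0002, 0.0002, 0.0052], [-0.0002, 0.0002, 0.0052], [-0.0002, 0.0002, 0.0052], [-0.0002, 0.0002, 0.0052], [-0.0002, 0.0002, 0.0052], [-0.0002, 0.0002, 0.0052], [-0.0002, 0.0002, 0.0052], [-0.0002, 0.0002, 0.0052], [-0.0002, 0.0002, 0.0052], [-0.0002, 0.0002, 0.0052], [-0.0002, 0.0002, 0.0052], [-0.0002, 0.0002, 0.0052]]
```

View pics/w2.png

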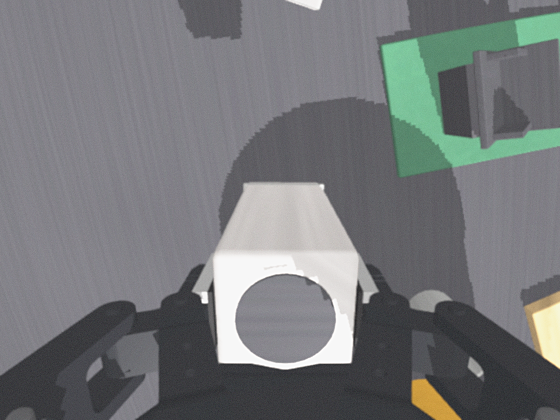

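The cartridge is held. The wrist reads about −4.8 N, so this looks like the full one. I'll put it in the right pan.

```bash
python3 - <<'E'
from h import *
p,R=st(); plan(p,R,[512.8,22,225],down(-12.4),10)
E
```

```text
t 3.65 p [ 430.  -329.5  218.6] q [-0.8   0.03  1.75  0.    1.36 -0.67] F [ 0.12 -0.27 -4.63] op 0.556
10 slide [[0.0035, -0.0359, -0.0006], [0.0032, -0.036, -0.0006], [0.0029, -0.036, -0.0006], [0.0026, -0.036, -0.0006], [0.0023, -0.036, -0.0006], [0.002, -0.0361, -0.0006], [0.0017, -0.0361, -0.0006], [0.0014, -0.0361, -0.0006], [0.0011, -0.0361, -0.0006], [0.0008, -0.0361, -0.0006]] rot [[-0.0003, 0.0004, 0.0083], [-0.0003, 0.0004, 0.0083], [-0.0003, 0.0004, 0.0083], [-0.0003, 0.0004, 0.0083], [-0.0003, 0.0004, 0.0083], [-0.0003, 0.0004, 0.0083], [-0.0003, 0.0004, 0.0083], [-0.0003, 0.0004, 0.0083], [-0.0003, 0.0004, 0.0083], [-0.0003, 0.0004, 0.0083]]
```

Request:
{"name": "step_arm", "arguments": {"slide": [[0.003,-0.015,-0.02],[0.003,-0.036,-0.02],[0.003,-0.036,-0.01],[0.003,-0.036,0],[0.003,-0.036,0],[0.002,-0.036,0],[0.002,-0.036,0],[0.002,-0.036,0]], "rotation": [[0,0,0.008],[0,0,0.008],[0,0,0.008],[0,0,0.008],[0,0,0.008],[0,0,0.008],[0,0,0.008],[0,0,0.008]], "grip": [-1,-1,-1,-1,-1,-1,-1,-1]}}

```text
time_s: 4.45
tool_pos: [494.5, -68.8, 269.4]
tcp_rot: [0.995, -0.099, -0.001, -0.0]
wrist_force: [0.7, -0.5, -4.3]
opening: 0.555
```

Request:
{"name": "step_arm", "arguments": {"slide": [[0.001,-0.036,0],[0.001,-0.036,0],[0,-0.02,0.01],[0,0,0.02],[0,0,0.015],[0,0,0],[0,0,0],[0,0,0]], "rotation": [[0,0,0.008],[0,0,0.008],[0,0,0],[0,0,0],[0,0,0],[0,0,0],[0,0,0],[0,0,0]], "grip": [-1,-1,-1,-1,-1,-1,-1,-1]}}

```text
time_s: 5.25
tool_pos: [516.2, 18.6, 227.1]
tcp_rot: [0.994, -0.107, 0.001, 0.0]
wrist_force: [0.3, 0.2, -4.2]
opening: 0.557
```

```bash
python3 - <<'E'
from h import *
c=snap('wrist','w3.png'); 
p,R=st(); t=snap('top','t3.png'); s=snap('scene','s3.png'); p,R=st()
plan(p,R,[512.8,22,200],down(-12.4),2)
cv2.imwrite('pics/s3c.png',cv2.resize(cv2.cvtColor(s['img'],cv2.COLOR_RGB2BGR)[120:260,200:380],None,fx=4,fy=4,interpolation=cv2.INTER_CUBIC))
E
```

```text
t 5.3 p [516.4  18.6 227.3] q [-0.12 -0.04  1.81  0.    1.37  0.1 ] F [-0.23  0.02 -3.24] op 0.551
t 5.4 p [516.3  18.8 227.4] q [-0.12 -0.04  1.81 -0.    1.37  0.1 ] F [-0.4  -0.45 -3.79] op 0.555
2 slide [[-0.0021, -0.0012, 0.0137], [-0.0021, -0.0012, 0.0137]] rot [[-0.0001, -0.0009, 0.0014], [-0.0001, -0.0009, 0.0014]]
```

View pics/s3c.png

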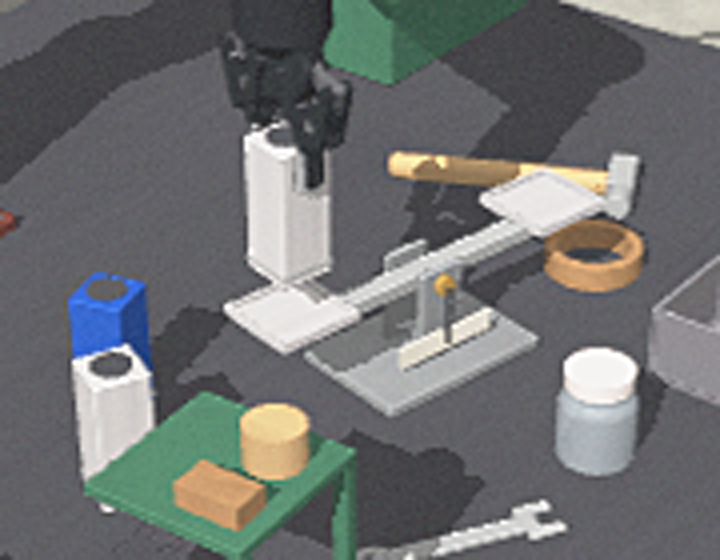

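View pics/w3.png

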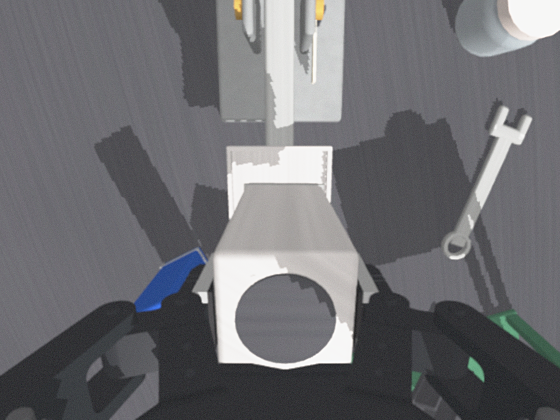

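```bash
python3 - <<'E'
from h import *
c=load('w3.png'); a=onplane(c,228,147,106);b=onplane(c,333,147,106); m=(a+b)/2; print(a,b,np.linalg.norm(a-b)); d=(b-a)/np.linalg.norm(b-a); perp=np.array([-d[1],d[0],0]); print(np.degrees(np.arctan2(d[1],d[0])), m-38*perp)
c2=load('top0.png')
E
```

```text
[485.6024416   68.98988391 106.        ] [561.61988406  52.46162483 106.        ] 77.79354025909164
-12.266737148096349 [515.53756388  23.59332919 106.        ]
```

Request:
{"name": "step_arm", "arguments": {"slide": [[-0.002,-0.002,0.015],[-0.001,-0.001,0.015],[0,0,0.008],[0,0,0.003],[0,0,0],[0,0,0]], "rotation": [[0,0,0],[0,0,0],[0,0,0],[0,0,0],[0,0,0],[0,0,0]], "grip": [-1,-1,-1,-1,-1,-1]}}

```text
time_s: 6.0
tool_pos: [513.8, 22.7, 185.6]
tcp_rot: [0.994, -0.106, 0.0, 0.0]
wrist_force: [-0.1, -0.5, -4.1]
opening: 0.552
```

```bash
python3 - <<'E'
from h import *
st()
E
```

```text
t 6.0 p [513.8  22.7 185.6] q [-0.11 -0.01  1.86 -0.    1.29  0.1 ] F [-0.09 -0.51 -4.11] op 0.552
```

Request:
{"name": "step_arm", "arguments": {"slide": [[0,0,0.0035],[0,0.002,0.0028],[0,0.002,0.0028],[0,0.002,0.0028],[0,0.002,0.0028],[0,0.002,0.0028],[0,0.002,0.0028],[0,0,0]], "rotation": [[0,0,0],[0.02,0,0],[0.02,0,0],[0.02,0,0],[0.02,0,0],[0.02,0,0],[0.02,0,0],[0,0,0]], "grip": [-1,-1,-1,-1,-1,-1,-1,-1]}}

```text
time_s: 6.8
tool_pos: [511.0, 11.2, 164.1]
tcp_rot: [0.992, -0.107, 0.006, -0.06]
wrist_force: [-0.2, 1.4, -2.0]
opening: 0.554
```

```bash
python3 - <<'E'
from h import *
st(); s=snap('scene','s4.png'); st()
cv2.imwrite('pics/s4c.png',cv2.resize(cv2.cvtColor(s['img'],cv2.COLOR_RGB2BGR)[120:260,200:380],None,fx=4,fy=4,interpolation=cv2.INTER_CUBIC))
E
```

```text
t 6.8 p [511.   11.2 164.1] q [-0.21 -0.01  1.91  0.13  1.24 -0.04] F [-0.16  1.36 -2.03] op 0.554
t 6.85 p [511.   11.4 164.3] q [-0.21 -0.01  1.91  0.13  1.24 -0.04] F [ 0.38  0.5  -1.21] op 0.556
```

View pics/s4c.png

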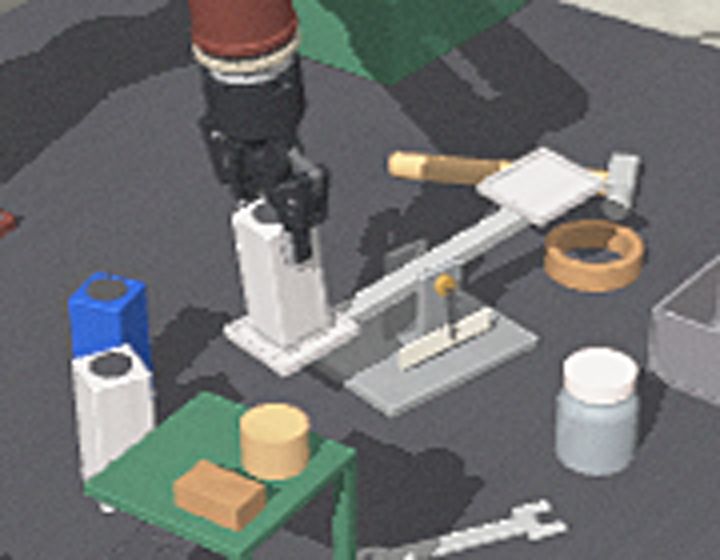

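Request:
{"name": "step_arm", "arguments": {"slide": [[0,0.0015,0.002],[0,0.0015,0.002],[0,0,0],[0,0,0]], "rotation": [[0.015,0,0],[0.015,0,0],[0,0,0],[0,0,0]], "grip": [-1,-1,-1,-1]}}

```text
time_s: 7.25
tool_pos: [510.6, 9.3, 160.1]
tcp_rot: [0.992, -0.106, 0.008, -0.074]
wrist_force: [0.2, -0.4, 0.6]
opening: 0.556
```

```bash
python3 - <<'E'
from h import *
st()
E
```

```text
t 7.25 p [510.6   9.3 160.1] q [-0.24 -0.01  1.92  0.16  1.24 -0.08] F [ 0.22 -0.38  0.59] op 0.556
```

Weight is fully on the pan, so I'll let go and then withdraw along the tool axis.

Request:
{"name": "step_arm", "arguments": {"slide": [[0,0,0],[0,0,0],[0,0,0],[0,0,0],[0,0,0],[0,0,-0.02],[0,0,-0.04],[0,0,-0.05]], "rotation": [[0,0,0],[0,0,0],[0,0,0],[0,0,0],[0,0,0],[0,0,0],[0,0,0],[0,0,0]], "grip": [0.4,0.7,1,1,1,1,1,1]}}

```text
time_s: 8.05
tool_pos: [505.5, -6.2, 267.8]
tcp_rot: [0.992, -0.106, 0.005, -0.075]
wrist_force: [1.0, 0.1, -0.5]
opening: 1.0
```

```bash
python3 - <<'E'
from h import *
s=snap('scene','s5.png'); p,R=st(); plan(p,R,[469,-144,200],down(-25.2),6)
cv2.imwrite('pics/s5c.png',cv2.resize(cv2.cvtColor(s['img'],cv2.COLOR_RGB2BGR)[120:260,200:380],None,fx=4,fy=4,interpolation=cv2.INTER_CUBIC))
E
```

```text
t 8.1 p [509.9  -8.1 279. ] q [-0.27 -0.11  1.79  0.15  1.46 -0.07] F [ 2.82 -0.64  7.3 ] op 0.999
6 slide [[-0.002, 0.0253, 0.0095], [-0.0011, 0.0251, 0.0101], [-0.0001, 0.0248, 0.0108], [0.0008, 0.0246, 0.0114], [0.0017, 0.0242, 0.012], [0.0026, 0.0238, 0.0126]] rot [[-0.025, 0.001, 0.0379], [-0.025, 0.001, 0.0379], [-0.025, 0.001, 0.0379], [-0.025, 0.001, 0.0379], [-0.025, 0.001, 0.0379], [-0.025, 0.001, 0.0379]]
```

View pics/s5c.png

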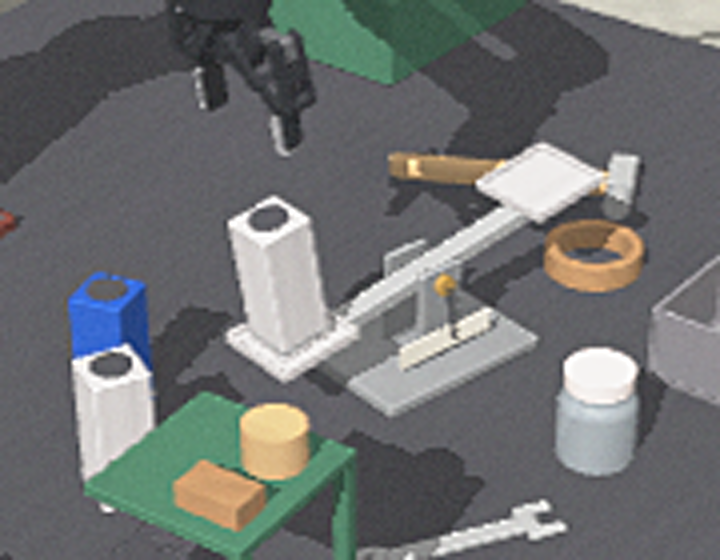

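The cartridge stands flat in the right pan at crop (275,275). On to the second one.

Request:
{"name": "step_arm", "arguments": {"slide": [[-0.002,0.025,0.0],[-0.001,0.025,0.01],[0,0.025,0.012],[0.001,0.025,0.013],[0.002,0.024,0.015],[0.002,0.024,0.015],[0,0,0],[0,0,0]], "rotation": [[-0.025,0,0.038],[-0.025,0,0.038],[-0.025,0,0.038],[-0.025,0,0.038],[-0.025,0,0.038],[-0.025,0,0.038],[0,0,0],[0,0,0]], "grip": [1,1,1,1,1,1,1,1]}}

```text
time_s: 8.9
tool_pos: [465.0, -143.0, 191.0]
tcp_rot: [0.976, -0.218, -0.009, -0.001]
wrist_force: [-0.4, -0.6, 0.2]
opening: 1.006
```

```bash
python3 - <<'E'
from h import *
c=snap('wrist','w6.png'); 
im=cv2.cvtColor(c['img'],cv2.COLOR_RGB2BGR)
for X in [(468.7,-144,120)]: u,v=proj(c,X); cv2.circle(im,(int(u),int(v)),3,(0,0,255),-1)
cv2.imwrite('pics/w6m.png',im); p,R=st(); plan(p,R,[469,-144,82],down(-25.2),5)
E
```

```text
t 8.95 p [ 465.5 -142.9  191.6] q [-0.46 -0.07  1.91 -0.    1.32 -0.02] F [-0.51 -0.75  1.23] op 0.999
5 slide [[0.0011, -0.0001, 0.0219], [0.001, -0.0001, 0.0219], [0.0009, -0.0001, 0.0219], [0.0009, -0.0001, 0.0219], [0.0008, -0.0001, 0.0219]] rot [[0.0003, 0.0032, 0.0], [0.0003, 0.0032, 0.0], [0.0003, 0.0032, 0.0], [0.0003, 0.0032, 0.0], [0.0003, 0.0032, 0.0]]
```

View pics/w6m.png

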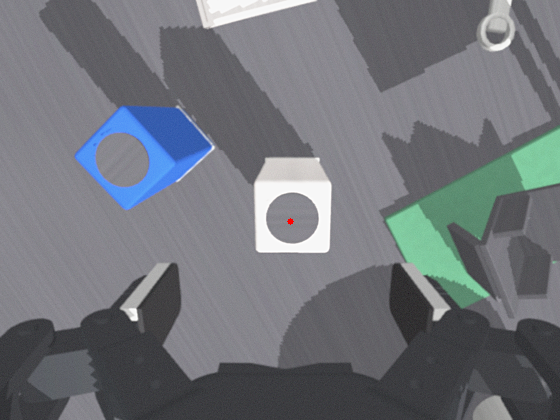

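Request:
{"name": "step_arm", "arguments": {"slide": [[0.001,-0.001,0.02],[0.001,-0.001,0.025],[0.001,0,0.025],[0.001,0,0.025],[0,0,0.012],[0,0,0],[0,0,0],[0,0,0]], "rotation": [[0,0.004,0],[0,0.004,0],[0,0.004,0],[0,0.004,0],[0,0,0],[0,0,0],[0,0,0],[0,0,0]], "grip": [1,1,1,1,1,1,1,1]}}

```text
time_s: 9.75
tool_pos: [469.7, -143.4, 85.7]
tcp_rot: [0.976, -0.218, 0.001, 0.001]
wrist_force: [1.2, 0.1, -0.0]
opening: 0.999
```

```bash
python3 - <<'E'
from h import *
p,R=st(); print(np.round(R.T@(np.array([470,-142.5,82])-p),1))
E
```

```text
t 9.75 p [ 469.7 -143.4   85.7] q [-0.46  0.06  2.   -0.    1.08 -0.01] F [ 1.19  0.11 -0.04] op 0.999
[-0.2 -0.9  3.7]
```

Request:
{"name": "step_arm", "arguments": {"slide": [[0,-0.001,0.004],[0,0,0],[0,0,0],[0,0,0],[0,0,0],[0,0,0],[0,0,0]], "rotation": [[0,0,0],[0,0,0],[0,0,0],[0,0,0],[0,0,0],[0,0,0],[0,0,0]], "grip": [1,-1,-1,-1,-1,-1,-1]}}

```text
time_s: 10.45
tool_pos: [469.1, -142.3, 80.4]
tcp_rot: [0.976, -0.218, -0.0, 0.001]
wrist_force: [1.0, 0.5, 3.3]
opening: 0.556
```

Request:
{"name": "step_arm", "arguments": {"slide": [[0,0,-0.01],[0,0,-0.03],[0,0,-0.05],[0,0,-0.05],[0,0,-0.05],[0,0,-0.05],[0,0,-0.03],[0,0,0]], "rotation": [[0,0,0],[0,0,0],[0,0,0],[0,0,0],[0,0,0],[0,0,0],[0,0,0],[0,0,0]], "grip": [-1,-1,-1,-1,-1,-1,-1,-1]}}

```text
time_s: 11.25
tool_pos: [470.9, -142.3, 355.9]
tcp_rot: [0.976, -0.218, 0.004, 0.002]
wrist_force: [0.2, 0.4, -2.7]
opening: 0.556
```

```bash
python3 - <<'E'
from h import *
p,R=st(); p,R=st(); plan(p,R,[573,297,345],down(-12.3),12)
E
```

```text
t 11.25 p [ 470.9 -142.3  355.9] q [-0.45 -0.16  1.69 -0.    1.61 -0.01] F [ 0.19  0.41 -2.75] op 0.556
t 11.25 p [ 470.9 -142.3  355.9] q [-0.45 -0.16  1.69 -0.    1.61 -0.01] F [ 0.19  0.41 -2.75] op 0.556
12 slide [[-0.0079, -0.0367, 0.0007], [-0.0072, -0.0369, 0.0008], [-0.0065, -0.037, 0.0008], [-0.0058, -0.0371, 0.0008], [-0.0051, -0.0372, 0.0008], [-0.0044, -0.0373, 0.0008], [-0.0037, -0.0374, 0.0008], [-0.003, -0.0375, 0.0008], [-0.0023, -0.0375, 0.0009], [-0.0016, -0.0375, 0.0009], [-0.0009, -0.0376, 0.0009], [-0.0002, -0.0376, 0.0009]] rot [[0.0003, -0.0007, -0.0188], [0.0003, -0.0007, -0.0188], [0.0003, -0.0007, -0.0188], [0.0003, -0.0007, -0.0188], [0.0003, -0.0007, -0.0188], [0.0003, -0.0007, -0.0188], [0.0003, -0.0007, -0.0188], [0.0003, -0.0007, -0.0188], [0.0003, -0.0007, -0.0188], [0.0003, -0.0007, -0.0188], [0.0003, -0.0007, -0.0188], [0.0003, -0.0007, -0.0188]]
```

The second reads −2.7 N, so it's the light one. Carrying it high to the left pan, which is raised and tilted by about 0.15.

```bash
python3 - <<'E'
from h import *
p,R=st(); plan(p,R,[571,281,345],down(-12.3)@Rn.from_rotvec([0.15,0,0]).as_matrix(),12)
E
```

```text
t 11.25 p [ 470.9 -142.3  355.9] q [-0.45 -0.16  1.69 -0.    1.61 -0.01] F [ 0.19  0.41 -2.75] op 0.556
12 slide [[-0.0075, -0.0355, 0.0008], [-0.0068, -0.0356, 0.0012], [-0.0061, -0.0357, 0.0017], [-0.0055, -0.0358, 0.0022], [-0.0048, -0.0358, 0.0026], [-0.0041, -0.0359, 0.0031], [-0.0034, -0.0359, 0.0036], [-0.0028, -0.0359, 0.004], [-0.0021, -0.0359, 0.0045], [-0.0014, -0.0359, 0.0049], [-0.0007, -0.0358, 0.0054], [-0.0, -0.0358, 0.0059]] rot [[0.0127, -0.0021, -0.0187], [0.0127, -0.0021, -0.0187], [0.0127, -0.0021, -0.0187], [0.0127, -0.0021, -0.0187], [0.0127, -0.0021, -0.0187], [0.0127, -0.0021, -0.0187], [0.0127, -0.0021, -0.0187], [0.0127, -0.0021, -0.0187], [0.0127, -0.0021, -0.0187], [0.0127, -0.0021, -0.0187], [0.0127, -0.0021, -0.0187], [0.0127, -0.0021, -0.0187]]
```

Request:
{"name": "step_arm", "arguments": {"slide": [[-0.0075,-0.0355,0.001],[-0.007,-0.0355,0.001],[-0.006,-0.0355,0.002],[-0.0055,-0.036,0.002],[-0.005,-0.036,0.0025],[-0.004,-0.036,0.003],[-0.0035,-0.036,0.0035],[-0.003,-0.036,0.004]], "rotation": [[0.0127,-0.002,-0.0187],[0.0127,-0.002,-0.0187],[0.0127,-0.002,-0.0187],[0.0127,-0.002,-0.0187],[0.0127,-0.002,-0.0187],[0.0127,-0.002,-0.0187],[0.0127,-0.002,-0.0187],[0.0127,-0.002,-0.0187]], "grip": [-1,-1,-1,-1,-1,-1,-1,-1]}}

```text
time_s: 12.05
tool_pos: [534.7, 142.5, 340.7]
tcp_rot: [0.988, -0.144, 0.0, -0.05]
wrist_force: [0.4, 0.8, -2.2]
opening: 0.556
```

Request:
{"name": "step_arm", "arguments": {"slide": [[-0.002,-0.036,0.0045],[-0.0015,-0.036,0.005],[-0.001,-0.036,0.0055],[0,-0.036,0.006],[0,0,0],[0,0,0],[0,0,0]], "rotation": [[0.0127,-0.002,-0.0187],[0.0127,-0.002,-0.0187],[0.0127,-0.002,-0.0187],[0.0127,-0.002,-0.0187],[0,0,0],[0,0,0],[0,0,0]], "grip": [-1,-1,-1,-1,-1,-1,-1]}}

```text
time_s: 12.75
tool_pos: [568.4, 282.0, 338.1]
tcp_rot: [0.991, -0.108, 0.003, -0.075]
wrist_force: [0.7, -1.3, -2.0]
opening: 0.555
```

```bash
python3 - <<'E'
from h import *
c=snap('wrist','w7.png'); s=snap('scene','s7.png'); 
im=cv2.cvtColor(c['img'],cv2.COLOR_RGB2BGR)
sc=cv2.cvtColor(s['img'],cv2.COLOR_RGB2BGR)[120:260,200:380]
cv2.imwrite('pics/w7m.png',np.hstack([cv2.resize(im,(373,280)),cv2.resize(sc,(360,280),interpolation=cv2.INTER_CUBIC)]))
p,R=st(); plan(p,R,[571,281,228],down(-12.3)@Rn.from_rotvec([0.15,0,0]).as_matrix(),4)
E
```

```text
t 12.85 p [568.8 281.8 339.2] q [0.26 0.13 1.43 0.14 1.51 0.48] F [-0.03 -0.81 -1.57] op 0.557
4 slide [[0.0008, 0.0042, 0.0275], [0.0008, 0.0042, 0.0275], [0.0007, 0.0042, 0.0275], [0.0006, 0.0042, 0.0275]] rot [[-0.0002, 0.0021, -0.0007], [-0.0002, 0.0021, -0.0007], [-0.0002, 0.0021, -0.0007], [-0.0002, 0.0021, -0.0007]]
```

View pics/w7m.png

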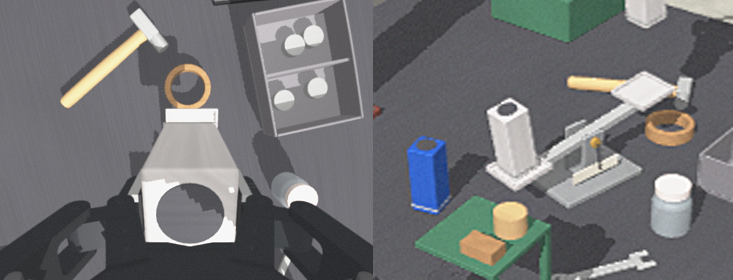

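```bash
python3 - <<'E'
from h import *
c=load('w7.png'); im=cv2.cvtColor(c['img'],cv2.COLOR_RGB2BGR)
ex=np.array([.977,-.213,0]);ey=np.array([.213,.977,0]);piv=np.array([544,159.8,85])
for th in(.13,.15,.17):
  print(th,[np.round(proj(c,piv+sx*38*ex+(178*np.cos(th)-21*np.sin(th))*ey+np.array([0,0,178*np.sin(th)+21*np.cos(th)])),1) for sx in(-1,1)])
cv2.imwrite('pics/w7c.png',cv2.resize(im[140:210,220:360],None,fx=5,fy=5,interpolation=cv2.INTER_CUBIC))
E
```

```text
0.13 [array([250.3, 163.7]), array([325.3, 163.7])]
0.15 [array([249.9, 164.6]), array([325.7, 164.6])]
0.17 [array([249.6, 165.6]), array([326. , 165.6])]
```

View pics/w7c.png

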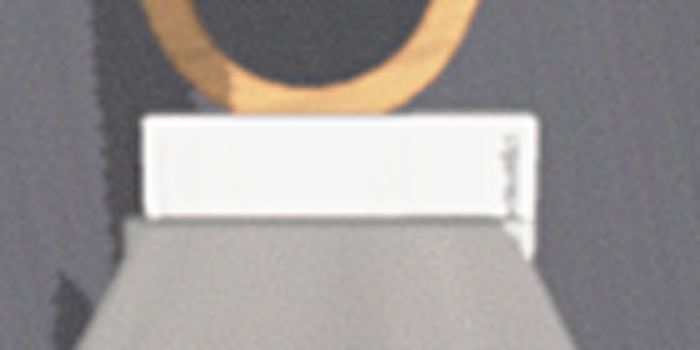

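Request:
{"name": "step_arm", "arguments": {"slide": [[0.001,0.005,0.03],[0.001,0.005,0.04],[0.001,0.005,0.035],[0,0.004,0.02],[0,0,0],[0,0,0]], "rotation": [[0,0.002,0],[0,0.002,0],[0,0.002,0],[0,0.002,0],[0,0,0],[0,0,0]], "grip": [-1,-1,-1,-1,-1,-1]}}

```text
time_s: 13.45
tool_pos: [571.6, 281.9, 214.0]
tcp_rot: [0.991, -0.108, 0.008, -0.075]
wrist_force: [1.2, 0.6, -0.6]
opening: 0.561
```

```bash
python3 - <<'E'
from h import *
p,R=st(); s=snap('scene','s8.png'); p,R=st(); print(np.round(R.T@(np.array([571,281,201])-p),1))
cv2.imwrite('pics/s8c.png',cv2.resize(cv2.cvtColor(s['img'],cv2.COLOR_RGB2BGR)[120:260,200:380],None,fx=4,fy=4,interpolation=cv2.INTER_CUBIC))
E
```

```text
t 13.45 p [571.6 281.9 214. ] q [0.26 0.19 1.6  0.14 1.28 0.45] F [ 1.22  0.59 -0.61] op 0.561
t 13.5 p [572.4 282.3 215.4] q [0.26 0.19 1.6  0.14 1.28 0.45] F [ 0.68  0.68 -2.32] op 0.559
[-1.1  3.7 14. ]
```

View pics/s8c.png

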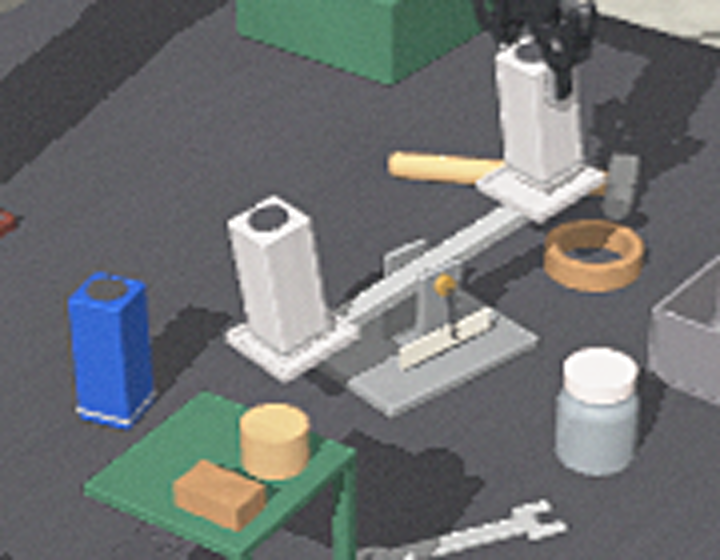

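Request:
{"name": "step_arm", "arguments": {"slide": [[-0.001,0.002,0.006],[0,0.001,0.005],[0,0,0.003],[0,0,0],[0,0,0]], "rotation": [[0,0,0],[0,0,0],[0,0,0],[0,0,0],[0,0,0]], "grip": [-1,-1,-1,-1,-1]}}

```text
time_s: 14.0
tool_pos: [570.1, 281.8, 199.0]
tcp_rot: [0.991, -0.107, 0.008, -0.075]
wrist_force: [-1.4, -0.1, -1.1]
opening: 0.554
```

```bash
python3 - <<'E'
from h import *
p,R=st()
E
```

```text
t 14.0 p [570.1 281.8 199. ] q [0.26 0.2  1.62 0.14 1.26 0.44] F [-1.4  -0.07 -1.14] op 0.554
```

Contact is just starting, so I'll follow the arc down now.

Request:
{"name": "step_arm", "arguments": {"slide": [[0,-0.0014,0.0021],[0,-0.0014,0.0021],[0,-0.0014,0.0021],[0,-0.0014,0.0021],[0,-0.0014,0.0021],[0,0,0],[0,0,0]], "rotation": [[-0.015,0,0],[-0.015,0,0],[-0.015,0,0],[-0.015,0,0],[-0.015,0,0],[0,0,0],[0,0,0]], "grip": [-1,-1,-1,-1,-1,-1,-1]}}

```text
time_s: 14.7
tool_pos: [571.9, 290.2, 189.4]
tcp_rot: [0.993, -0.108, 0.004, -0.038]
wrist_force: [-1.7, -0.6, 0.1]
opening: 0.553
```

```bash
python3 - <<'E'
from h import *
p,R=st(); s=snap('scene','s9.png'); p,R=st()
cv2.imwrite('pics/s9c.png',cv2.resize(cv2.cvtColor(s['img'],cv2.COLOR_RGB2BGR)[120:260,200:380],None,fx=4,fy=4,interpolation=cv2.INTER_CUBIC))
E
```

```text
t 14.7 p [571.9 290.2 189.4] q [0.31 0.25 1.57 0.07 1.28 0.51] F [-1.73 -0.64  0.06] op 0.553
t 14.75 p [571.9 290.1 189.5] q [0.31 0.25 1.57 0.07 1.28 0.51] F [0.02 0.31 1.07] op 0.554
```

View pics/s9c.png

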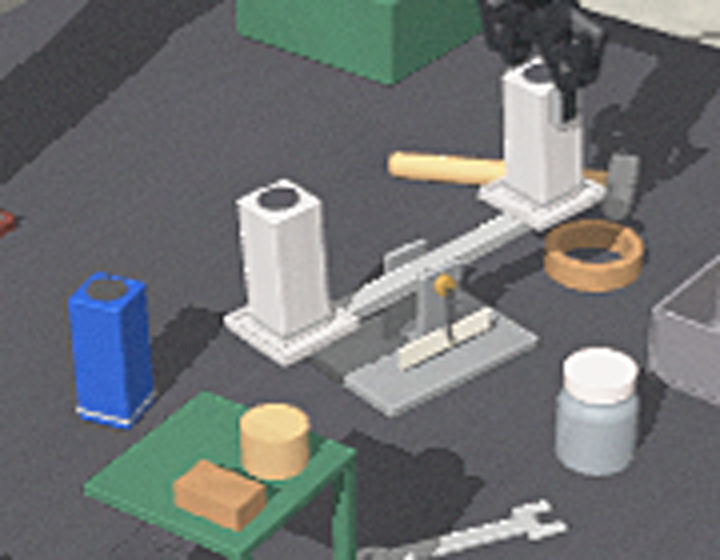

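Request:
{"name": "step_arm", "arguments": {"slide": [[0,0,0],[0,0,0],[0,0,0],[0,0,0],[0,0,-0.02],[0,0,-0.04],[0,0,-0.05],[0,0,-0.05]], "rotation": [[0,0,0],[0,0,0],[0,0,0],[0,0,0],[0,0,0],[0,0,0],[0,0,0],[0,0,0]], "grip": [0.4,0.7,1,1,1,1,1,1]}}

```text
time_s: 15.55
tool_pos: [568.8, 277.7, 350.1]
tcp_rot: [0.993, -0.108, 0.003, -0.038]
wrist_force: [0.7, 0.2, -0.0]
opening: 0.998
```

```bash
python3 - <<'E'
from h import *
p,R=st(); plan(p,R,[505,0,360],down(-12.3)@Rn.from_rotvec([0.065,0,0]).as_matrix(),8)
E
```

```text
t 15.55 p [568.8 277.7 350.1] q [0.29 0.16 1.38 0.07 1.57 0.51] F [ 0.75  0.22 -0.04] op 0.998
8 slide [[-0.0004, 0.0354, -0.0039], [-0.0004, 0.0354, -0.0039], [-0.0004, 0.0354, -0.0038], [-0.0004, 0.0354, -0.0038], [-0.0004, 0.0354, -0.0037], [-0.0004, 0.0354, -0.0037], [-0.0004, 0.0354, -0.0036], [-0.0004, 0.0355, -0.0036]] rot [[-0.0014, 0.0001, -0.0002], [-0.0014, 0.0001, -0.0002], [-0.0014, 0.0001, -0.0002], [-0.0014, 0.0001, -0.0002], [-0.0014, 0.0001, -0.0002], [-0.0014, 0.0001, -0.0002], [-0.0014, 0.0001, -0.0002], [-0.0014, 0.0001, -0.0002]]
```

Request:
{"name": "step_arm", "arguments": {"slide": [[0,0.03,-0.002],[0,0.035,0],[0,0.035,0],[0,0.035,0],[0,0.035,0],[0,0.035,0],[0,0.035,0],[0,0.03,0]], "rotation": [[0,0,0],[0,0,0],[0,0,0],[0,0,0],[0,0,0],[0,0,0],[0,0,0],[0,0,0]], "grip": [1,1,1,1,1,1,1,1]}}

```text
time_s: 16.35
tool_pos: [511.1, 13.2, 330.4]
tcp_rot: [0.993, -0.108, 0.004, -0.038]
wrist_force: [1.0, -0.2, 0.2]
opening: 1.0
```

Request:
{"name": "step_arm", "arguments": {"slide": [[0,0,0],[0,0,0],[0,0,0],[0,0,0],[0,0,0],[0,0,0]], "rotation": [[0,0,0],[0,0,0],[0,0,0],[0,0,0],[0,0,0],[0,0,0]], "grip": [1,1,1,1,1,1]}}

```text
time_s: 16.95
tool_pos: [511.7, 15.5, 330.3]
tcp_rot: [0.994, -0.107, 0.004, -0.038]
wrist_force: [-0.2, -0.1, 0.4]
opening: 1.001
```

```bash
python3 - <<'E'
from h import *
p,R=st(); s=snap('scene','s10.png'); w=snap('wrist','w10.png'); p,R=st()
sc=cv2.cvtColor(s['img'],cv2.COLOR_RGB2BGR)[120:260,200:380]; im=cv2.cvtColor(w['img'],cv2.COLOR_RGB2BGR)
piv=np.array([544,159.8,85]);ey=np.array([.213,.977,0])
th=.065; lid=piv+(-140*np.cos(th)-135*np.sin(th))*ey+np.array([0,0,-140*np.sin(th)+135*np.cos(th)]); u,v=proj(w,lid); print(lid,u,v); cv2.circle(im,(int(u),int(v)),3,(0,0,255),-1)
cv2.imwrite('pics/s10c.png',cv2.resize(sc,None,fx=4,fy=4,interpolation=cv2.INTER_CUBIC)); cv2.imwrite('pics/w10m.png',im)
E
```

```text
t 16.95 p [511.7  15.5 330.3] q [-0.17 -0.11  1.69  0.08  1.56  0.04] F [-0.2  -0.09  0.42] op 1.001
t 17.05 p [511.6  15.2 330.3] q [-0.18 -0.11  1.69  0.08  1.56  0.04] F [-0.51 -0.4   1.13] op 0.998
[512.37521344  14.7417067  210.62131946] 284.1921158414893 215.55036365176673
```

View pics/s10c.png

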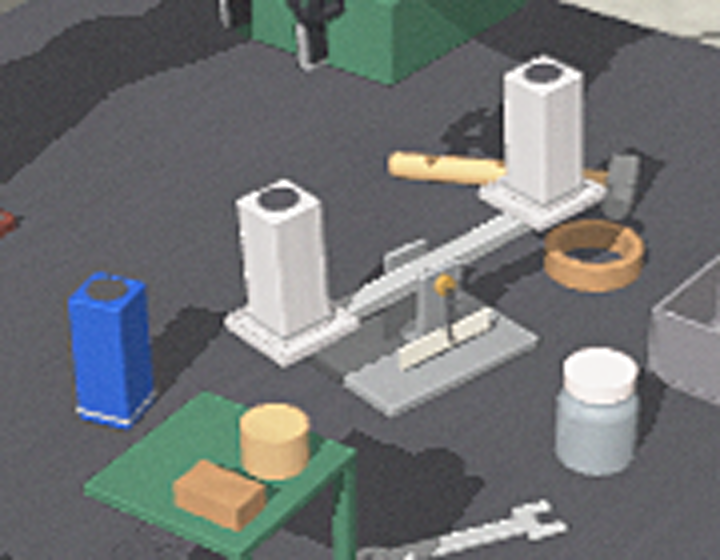

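View pics/w10m.png

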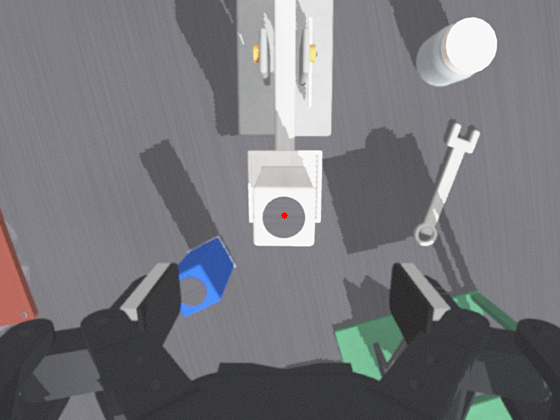

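The beam has settled with the right side (first cartridge) down. The predicted lid point at (284,215) matches the picture. Picking it up again.

```bash
python3 - <<'E'
from h import *
p,R=st(); T=down(-12.3)@Rn.from_rotvec([0.068,0,0]).as_matrix(); print(R.T@(np.array([512.9,17.2,173])-p), Rn.from_matrix(R.T@T).as_rotvec())
E
```

```text
t 17.05 p [511.6  15.2 330.3] q [-0.18 -0.11  1.69  0.08  1.56  0.04] F [-0.51 -0.4   1.13] op 0.998
[  0.84836836   9.8139294  157.02265402] [-0.00849736  0.00019128 -0.00061276]
```

Request:
{"name": "step_arm", "arguments": {"slide": [[0.001,0.005,0.03],[0,0.004,0.035],[0,0.001,0.03],[0,0,0.03],[0,0,0.02],[0,0,0.01],[0,0,0],[0,0,0]], "rotation": [[-0.008,0,0],[0,0,0],[0,0,0],[0,0,0],[0,0,0],[0,0,0],[0,0,0],[0,0,0]], "grip": [1,1,1,1,1,1,1,1]}}

```text
time_s: 17.85
tool_pos: [513.4, 15.4, 176.0]
tcp_rot: [0.994, -0.108, 0.004, -0.034]
wrist_force: [-0.2, 0.9, 0.5]
opening: 0.999
```

```bash
python3 - <<'E'
from h import *
p,R=st(); print(np.round(R.T@(np.array([512.9,17.2,173])-p),1))
E
```

```text
t 17.85 p [513.4  15.4 176. ] q [-0.17 -0.01  1.89  0.07  1.26  0.03] F [-0.18  0.92  0.47] op 0.999
[-0.9 -1.4  3.1]
```

Request:
{"name": "step_arm", "arguments": {"slide": [[-0.001,-0.001,0.002],[0,0,0],[0,0,0],[0,0,0],[0,0,0],[0,0,0],[0,0,0]], "rotation": [[0,0,0],[0,0,0],[0,0,0],[0,0,0],[0,0,0],[0,0,0],[0,0,0]], "grip": [1,-1,-1,-1,-1,-1,-1]}}

```text
time_s: 18.55
tool_pos: [512.2, 16.7, 173.2]
tcp_rot: [0.994, -0.108, 0.004, -0.034]
wrist_force: [-0.4, -0.3, 1.6]
opening: 0.554
```

```bash
python3 - <<'E'
from h import *
p,R=st()
E
```

```text
t 18.55 p [512.2  16.7 173.2] q [-0.17 -0.01  1.89  0.07  1.26  0.03] F [-0.43 -0.26  1.55] op 0.554
```

Request:
{"name": "step_arm", "arguments": {"slide": [[0,-0.0014,-0.0021],[0,-0.0014,-0.0021],[0,-0.0014,-0.0021],[0,-0.0014,-0.0021],[0,-0.0014,-0.0021],[0,-0.0014,-0.0021],[0,-0.0014,-0.0021],[0,-0.0014,-0.0021]], "rotation": [[-0.015,0,0],[-0.015,0,0],[-0.015,0,0],[-0.015,0,0],[-0.015,0,0],[-0.015,0,0],[-0.015,0,0],[-0.015,0,0]], "grip": [-1,-1,-1,-1,-1,-1,-1,-1]}}

```text
time_s: 19.35
tool_pos: [513.9, 27.7, 189.7]
tcp_rot: [0.994, -0.108, -0.004, 0.026]
wrist_force: [0.9, 0.3, -3.5]
opening: 0.552
```

Request:
{"name": "step_arm", "arguments": {"slide": [[0,-0.0014,-0.0025],[0,-0.0014,-0.003],[0,0,-0.005],[0,0,-0.008],[0,0,-0.01],[0,0,-0.02],[0,0,-0.03],[0,0,-0.03]], "rotation": [[-0.015,0,0],[-0.015,0,0],[0,0,0],[0,0,0],[0,0,0],[0,0,0],[0,0,0],[0,0,0]], "grip": [-1,-1,-1,-1,-1,-1,-1,-1]}}

```text
time_s: 20.15
tool_pos: [516.5, 38.5, 299.5]
tcp_rot: [0.993, -0.108, -0.005, 0.04]
wrist_force: [0.8, 0.5, -3.7]
opening: 0.55
```

```bash
python3 - <<'E'
from h import *
s=snap('scene','s11.png'); p,R=st()
cv2.imwrite('pics/s11c.png',cv2.resize(cv2.cvtColor(s['img'],cv2.COLOR_RGB2BGR)[100:320,150:380],None,fx=3,fy=3,interpolation=cv2.INTER_CUBIC))
E
```

```text
t 20.2 p [519.1  38.7 306.1] q [-0.03 -0.06  1.68 -0.08  1.52  0.2 ] F [1.05 0.63 0.65] op 0.552
```

View pics/s11c.png

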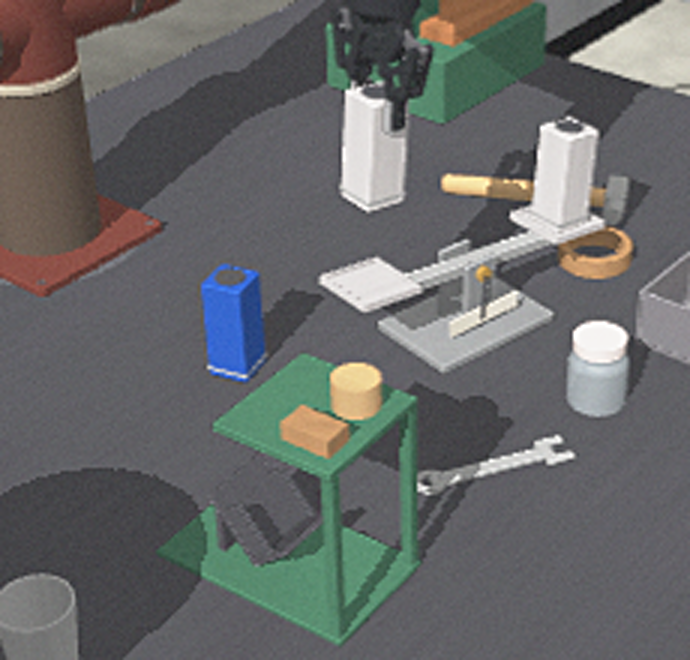

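```bash
python3 - <<'E'
from h import *
for f,a,b in [('w1.png',(386,38),(404,178)),('w2.png',(381,44),(400,177))]:
    c=load(f); A=onplane(c,*a,8);B=onplane(c,*b,8); d=(A-B); print(f,np.round(A,1),np.round(B,1),np.hypot(*d[:2]),np.degrees(np.arctan2(-d[0],d[1])), (A+B)/2)
c=load('w2.png'); im=cv2.cvtColor(c['img'],cv2.COLOR_RGB2BGR)
# predicted
yaw=np.radians(3.8); ex=np.array([np.cos(yaw),np.sin(yaw),0]);ey=np.array([-np.sin(yaw),np.cos(yaw),0]); O=np.array([629.4,-271,0])
ax=-0.643*ex+np.array([0,0,.766]); n=.766*ex+np.array([0,0,.643]); S=O+30*ex+np.array([0,0,40])
for P in [S+75*ax-24*n+29*ey,S+75*ax-24*n-29*ey,S+75*ax-24*n,S+55*ax-1*n+29*ey,S+55*ax-1*n-29*ey,O-90*ex+65*ey+[0,0,8],O-90*ex-65*ey+[0,0,8]]:
    u,v=proj(c,P); cv2.circle(im,(int(round(u)),int(round(v))),2,(0,0,255),-1); print(np.round([u,v],1))
cv2.imwrite('pics/w2r.png',cv2.resize(im[0:200,360:560],None,fx=3,fy=3,interpolation=cv2.INTER_CUBIC))
E
```

```text
w1.png [ 537.1 -212.1    8. ] [ 546.5 -339.7    8. ] 127.91891921196009 4.234559195036118 [ 541.81826749 -275.8676456     8.        ]
w2.png [ 537.4 -211.2    8. ] [ 547.5 -339.9    8. ] 129.12294373462262 4.528438630141231 [ 542.44841692 -275.55194461    8.        ]
[478.8  63.9]
[484.4 139.5]
[481.9 102.4]
[516.4  57.2]
[520.5 132.5]
[378.9  45.3]
[396.6 179.3]
```

View pics/w2r.png

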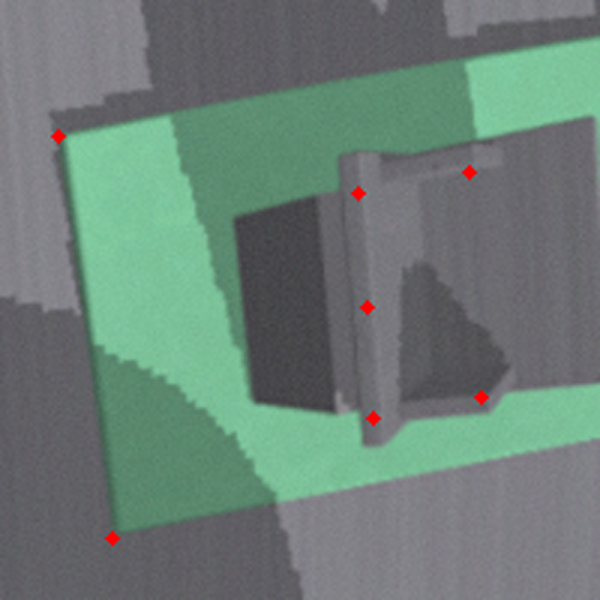

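```bash
cat >> h.py <<'E'
yr=np.radians(4.1); EX=np.array([np.cos(yr),np.sin(yr),0]);EY=np.array([-np.sin(yr),np.cos(yr),0]);EZ=np.array([0,0,1.])
O=np.array([630.5,-269.5,0]); AX=-0.6428*EX+.766*EZ; NN=.766*EX+.6428*EZ; S=O+30*EX+40*EZ
RR=np.stack([-EY,np.cross(-AX,-EY),-AX],1)
E
python3 - <<'E'
from h import *
p,R=st(); P=S+(82+150)*AX+6*NN; print(P,S+82*AX); plan(p,R,P,RR,14)
E
```

```text
t 20.2 p [519.1  38.7 306.1] q [-0.03 -0.06  1.68 -0.08  1.52  0.2 ] F [1.05 0.63 0.65] op 0.552
[ 516.25951634 -277.68885969  221.5688    ] [ 607.8485188  -271.12367836  102.812     ]
14 slide [[0.0046, 0.0216, 0.0078], [0.0063, 0.0214, 0.007], [0.008, 0.0211, 0.0062], [0.0097, 0.0206, 0.0054], [0.0114, 0.0199, 0.0048], [0.013, 0.019, 0.0042], [0.0146, 0.0179, 0.0037], [0.016, 0.0167, 0.0033], [0.0174, 0.0154, 0.003], [0.0186, 0.0139, 0.0028], [0.0197, 0.0123, 0.0027], [0.0206, 0.0107, 0.0028], [0.0214, 0.0089, 0.0029], [0.0221, 0.0071, 0.0031]] rot [[0.0472, 0.028, 0.0894], [0.0472, 0.028, 0.0894], [0.0472, 0.028, 0.0894], [0.0472, 0.028, 0.0894], [0.0472, 0.028, 0.0894], [0.0472, 0.028, 0.0894], [0.0472, 0.028, 0.0894], [0.0472, 0.028, 0.0894], [0.0472, 0.028, 0.0894], [0.0472, 0.028, 0.0894], [0.0472, 0.028, 0.0894], [0.0472, 0.028, 0.0894], [0.0472, 0.028, 0.0894], [0.0472, 0.028, 0.0894]]
```

Request:
{"name": "step_arm", "arguments": {"slide": [[0.004,0.02,0],[0.006,0.022,0.005],[0.008,0.021,0.006],[0.01,0.021,0.005],[0.011,0.02,0.005],[0.013,0.019,0.004],[0.015,0.018,0.004],[0.016,0.017,0.003]], "rotation": [[0.047,0.028,0.09],[0.047,0.028,0.09],[0.047,0.028,0.09],[0.047,0.028,0.09],[0.047,0.028,0.09],[0.047,0.028,0.09],[0.047,0.028,0.09],[0.047,0.028,0.09]], "grip": [-1,-1,-1,-1,-1,-1,-1,-1]}}

```text
time_s: 21.0
tool_pos: [512.8, -142.5, 259.7]
tcp_rot: [0.876, -0.443, 0.139, -0.131]
wrist_force: [0.9, -0.1, -4.2]
opening: 0.552
```

```bash
python3 - <<'E'
from h import *
p,R=st(); P=S+(82+150)*AX+6*NN;  plan(p,R,P,RR,7)
E
```

```text
t 21.0 p [ 512.8 -142.5  259.7] q [-0.61 -0.27  2.    0.32  1.18  0.24] F [ 0.9  -0.07 -4.23] op 0.552
7 slide [[0.0153, 0.0126, 0.0032], [0.0161, 0.0116, 0.003], [0.0169, 0.0104, 0.003], [0.0176, 0.0093, 0.003], [0.0181, 0.008, 0.003], [0.0186, 0.0068, 0.0032], [0.019, 0.0055, 0.0033]] rot [[0.0417, 0.0238, 0.0754], [0.0417, 0.0238, 0.0754], [0.0417, 0.0238, 0.0754], [0.0417, 0.0238, 0.0754], [0.0417, 0.0238, 0.0754], [0.0417, 0.0238, 0.0754], [0.0417, 0.0238, 0.0754]]
```

Request:
{"name": "step_arm", "arguments": {"slide": [[0.015,0.013,0.003],[0.016,0.012,0.003],[0.017,0.01,0.003],[0.018,0.009,0.003],[0.018,0.008,0.003],[0.018,0.007,0.003],[0.018,0.005,0.003],[0,0,0]], "rotation": [[0.041,0.024,0.074],[0.041,0.024,0.074],[0.041,0.024,0.074],[0.041,0.024,0.074],[0.041,0.024,0.074],[0.041,0.024,0.074],[0.041,0.024,0.074],[0,0,0]], "grip": [-1,-1,-1,-1,-1,-1,-1,-1]}}

```text
time_s: 21.8
tool_pos: [515.4, -276.3, 220.8]
tcp_rot: [0.692, -0.638, 0.232, -0.247]
wrist_force: [-1.4, 0.4, -4.6]
opening: 0.556
```

```bash
python3 - <<'E'
from h import *
p,R=st(); w=snap('wrist','w12.png'); s=snap('scene','s12.png'); p,R=st(); P=S+(82+150)*AX+6*NN;  plan(p,R,P,RR,2)
cv2.imwrite('pics/s12c.png',cv2.resize(cv2.cvtColor(s['img'],cv2.COLOR_RGB2BGR)[150:330,130:330],None,fx=3.3,fy=3.3,interpolation=cv2.INTER_CUBIC))
E
```

```text
t 21.8 p [ 515.4 -276.3  220.8] q [-0.95 -0.21  2.12  0.73  0.96  0.19] F [-1.39  0.44 -4.56] op 0.556
t 21.9 p [ 516.4 -274.9  222.4] q [-0.95 -0.21  2.12  0.73  0.96  0.19] F [-0.3  -0.12 -4.62] op 0.551
2 slide [[0.0014, 0.0004, 0.0002], [0.0014, 0.0004, 0.0002]] rot [[0.0035, 0.0009, 0.0072], [0.0035, 0.0009, 0.0072]]
```

View pics/s12c.png

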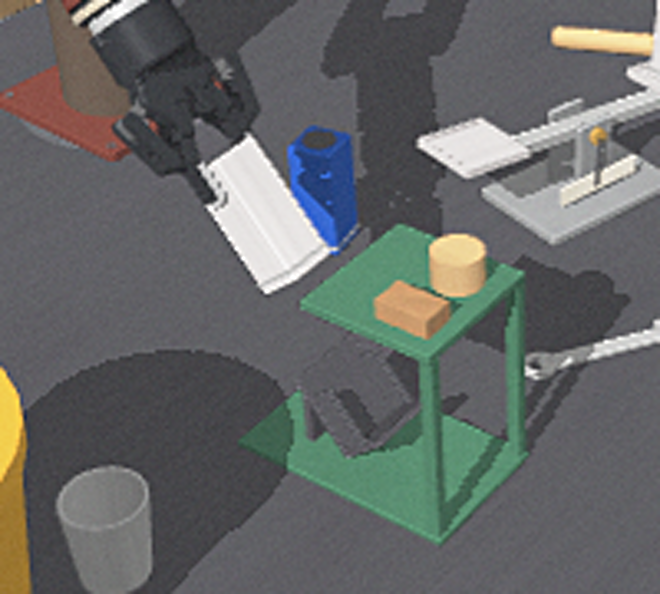

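View pics/w12.png

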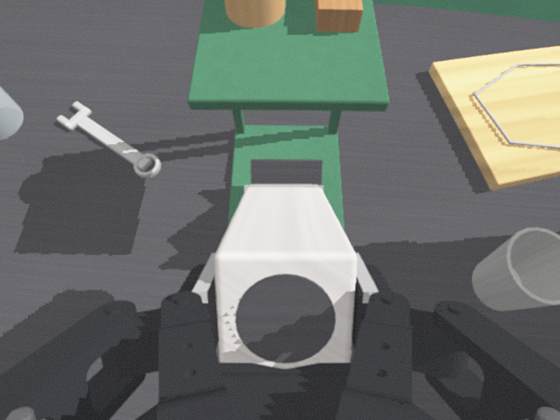

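```bash
python3 - <<'E'
from h import *
w=load('w12.png'); im=cv2.cvtColor(w['img'],cv2.COLOR_RGB2BGR)
def pr(n,X,col=(0,0,255)):
    u,v=proj(w,X); cv2.circle(im,(int(round(u)),int(round(v))),2,col,-1); print(n,np.round([u,v],1))
for y in(-64,64): pr('shelf',O+y*EY+189*EZ)
for y in(-29,29): pr('railtop far',S+24*NN*0-1*NN+y*EY,(255,0,255)); pr('stop top',S+y*EY+0*NN,(0,255,255))
for y in(-29,29): pr('stop+24',S+y*EY+24*NN,(255,255,0))
for y in(-65,65): pr('base far',O+130*EX+y*EY+8*EZ,(0,255,0))
cv2.imwrite('pics/w12r.png',cv2.resize(im[80:240,180:400],None,fx=3.6,fy=3.6,interpolation=cv2.INTER_CUBIC))
# wrist: shelf edge
a=onplane(w,191,106,189);b=onplane(w,387,107,189); print(a,b,np.linalg.norm(a-b),(a+b)/2, np.degrees(np.arctan2((b-a)[0],-(b-a)[1])))
E
```

```text
shelf [384.8 114. ]
shelf [191.2 111.9]
railtop far [313.1 182.9]
stop top [313.2 182. ]
railtop far [259.2 182.3]
stop top [259.1 181.4]
stop+24 [313.9 159.6]
stop+24 [259.  159.1]
base far [337.3 125.7]
base far [235.5 124.6]
[ 630.81974133 -204.56491688  189.        ] [ 641.15837263 -335.11133231  189.        ] 130.95515979881202 [ 635.98905698 -269.8381246   189.        ] 4.528092003399663
```

View pics/w12r.png

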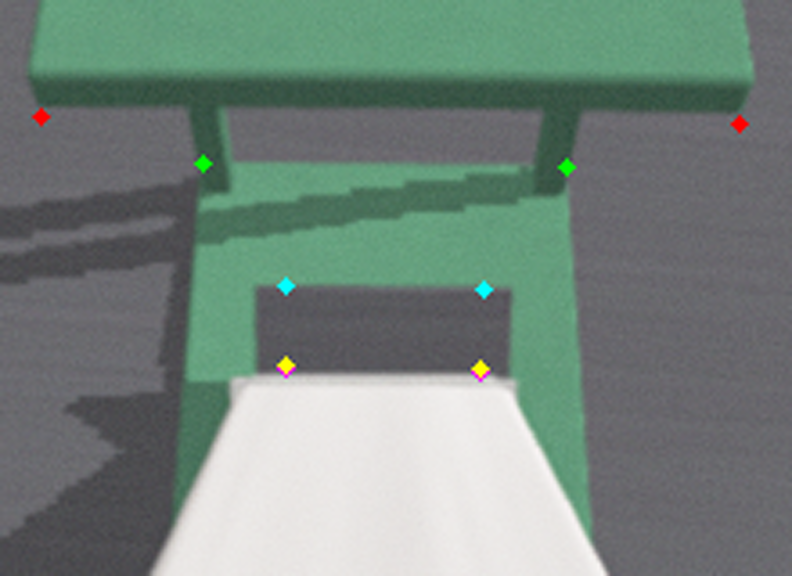

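The rack model matches this view: trough centre 286.5 seen against 286.4 predicted. Going in along the trough.

Request:
{"name": "step_arm", "arguments": {"slide": [[0.001,0.001,0.01],[0.001,0,0.02],[0.001,0,0.02],[0,0,0.015],[0,0,0],[0,0,0]], "rotation": [[0.004,0.001,0.007],[0.003,0.001,0.007],[0,0,0],[0,0,0],[0,0,0],[0,0,0]], "grip": [-1,-1,-1,-1,-1,-1]}}

```text
time_s: 22.5
tool_pos: [558.6, -274.1, 172.1]
tcp_rot: [0.688, -0.64, 0.233, -0.251]
wrist_force: [0.0, -0.0, -4.4]
opening: 0.554
```

```bash
python3 - <<'E'
from h import *
p,R=st(); d=p-S; print('foot s',d@AX-82,'n',d@NN,'y',d@EY,'rot err',np.round(Rn.from_matrix(R.T@RR).as_rotvec(),4))
E
```

```text
t 22.5 p [ 558.6 -274.1  172.1] q [-0.88 -0.05  2.09  0.8   0.82  0.15] F [ 0.01 -0.01 -4.44] op 0.554
foot s 84.77969073359893 n 6.794685735796652 y 0.585854379345032 rot err [-0.0012  0.0007  0.0012]
```

Request:
{"name": "step_arm", "arguments": {"slide": [[0.0005,0.001,0.01],[0,0.001,0.015],[0,0,0.015],[0,0,0.01],[0,0,0.005],[0,0,0],[0,0,0]], "rotation": [[0,0,0],[0,0,0],[0,0,0],[0,0,0],[0,0,0],[0,0,0],[0,0,0]], "grip": [-1,-1,-1,-1,-1,-1,-1]}}

```text
time_s: 23.2
tool_pos: [592.2, -273.3, 129.4]
tcp_rot: [0.687, -0.64, 0.234, -0.251]
wrist_force: [-0.0, -0.5, -3.8]
opening: 0.554
```

```bash
python3 - <<'E'
from h import *
p,R=st(); w=snap('wrist','w13.png'); s=snap('scene','s13.png');p,R=st(); d=p-S; print('foot s',d@AX-82,'n',d@NN,'y',d@EY,'rot err',np.round(Rn.from_matrix(R.T@RR).as_rotvec(),4))
a=cv2.resize(cv2.cvtColor(s['img'],cv2.COLOR_RGB2BGR)[180:320,180:320],(420,420),interpolation=cv2.INTER_CUBIC)
b=cv2.resize(cv2.cvtColor(w['img'],cv2.COLOR_RGB2BGR)[60:240,205:365],(373,420),interpolation=cv2.INTER_CUBIC)
cv2.imwrite('pics/x13.png',np.hstack([a,b]))
E
```

```text
t 23.2 p [ 592.2 -273.3  129.4] q [-0.82  0.08  2.05  0.86  0.72  0.1 ] F [-0.03 -0.45 -3.77] op 0.554
t 23.3 p [ 592.2 -273.6  129.7] q [-0.82  0.08  2.05  0.86  0.72  0.1 ] F [-0.11 -0.43 -4.57] op 0.552
foot s 30.74499802132314 n 5.224722588454179 y -1.312230719086198 rot err [-0.0025 -0.0016  0.0002]
```

View pics/x13.png

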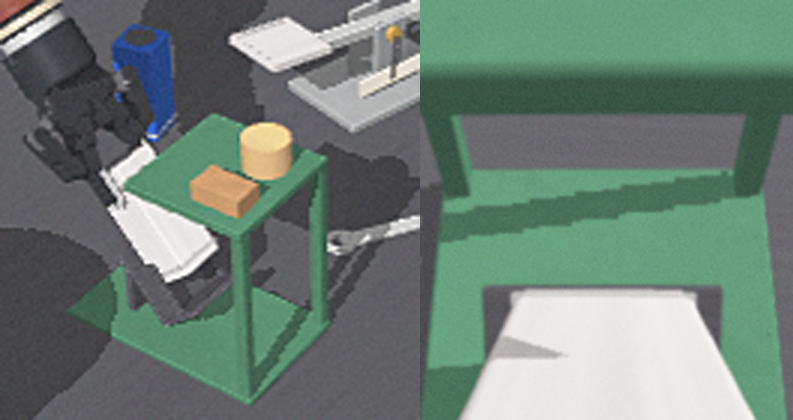

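Request:
{"name": "step_arm", "arguments": {"slide": [[0,0.001,0.008],[0,0.001,0.008],[0,0.001,0.006],[0,0,0.004],[0,0,0],[0,0,0]], "rotation": [[0,0,0],[0,0,0],[0,0,0],[0,0,0],[0,0,0],[0,0,0]], "grip": [-1,-1,-1,-1,-1,-1]}}

```text
time_s: 23.9
tool_pos: [606.6, -272.0, 106.9]
tcp_rot: [0.688, -0.64, 0.234, -0.251]
wrist_force: [-0.1, -0.6, -5.0]
opening: 0.553
```

```bash
cat >> h.py <<'E'
def rs():
    p,R=st(); d=p-S; F=np.array(robot.observe()['wrist_force']); print('foot s',round(d@AX-82,2),'n',round(d@NN,2),'y',round(d@EY,2),'rot err',np.round(Rn.from_matrix(R.T@RR).as_rotvec(),4),'F s,n,y',np.round([F@AX,F@NN,F@EY],2))
E
python3 - <<'E'
from h import *
rs()
E
```

```text
t 23.9 p [ 606.6 -272.   106.9] q [-0.79  0.15  2.03  0.9   0.68  0.06] F [-0.12 -0.63 -4.98] op 0.553
foot s 4.0 n 1.61 y -0.78 rot err [-0.0015 -0.0004 -0.0002] F s,n,y [-3.71 -3.33 -0.62]
```

Request:
{"name": "step_arm", "arguments": {"slide": [[0,0,0.0015],[0,0,0.0015],[0,0,0],[0,0,0]], "rotation": [[0,0,0],[0,0,0],[0,0,0],[0,0,0]], "grip": [-1,-1,-1,-1]}}

```text
time_s: 24.3
tool_pos: [608.3, -272.3, 105.9]
tcp_rot: [0.688, -0.64, 0.234, -0.251]
wrist_force: [-10.8, 1.4, 5.7]
opening: 0.551
```

```bash
python3 - <<'E'
from h import *
rs()
E
```

```text
t 24.3 p [ 608.3 -272.3  105.9] q [-0.79  0.15  2.03  0.9   0.67  0.06] F [-10.76   1.42   5.68] op 0.551
foot s 2.12 n 2.25 y -1.2 rot err [-0.0024 -0.001   0.0006] F s,n,y [11.18 -4.49  2.19]
```

Request:
{"name": "step_arm", "arguments": {"slide": [[0,0.001,0],[0,0.001,-0.0005],[0,0,0],[0,0,0]], "rotation": [[0,0,0],[0,0,0],[0,0,0],[0,0,0]], "grip": [-1,-1,-1,-1]}}

```text
time_s: 24.7
tool_pos: [607.1, -272.6, 104.9]
tcp_rot: [0.687, -0.64, 0.235, -0.251]
wrist_force: [-2.9, 0.8, 2.7]
opening: 0.552
```

```bash
python3 - <<'E'
from h import *
rs(); s=snap('scene','s14.png'); w=snap('wrist','w14.png'); rs()
a=cv2.resize(cv2.cvtColor(s['img'],cv2.COLOR_RGB2BGR)[180:320,180:320],(420,420),interpolation=cv2.INTER_CUBIC)
b=cv2.resize(cv2.cvtColor(w['img'],cv2.COLOR_RGB2BGR)[60:240,205:365],(373,420),interpolation=cv2.INTER_CUBIC)
cv2.imwrite('pics/x14.png',np.hstack([a,b]))
E
```

```text
t 24.7 p [ 607.1 -272.6  104.9] q [-0.79  0.15  2.03  0.91  0.67  0.05] F [-2.88  0.79  2.7 ] op 0.552
foot s 2.15 n 0.74 y -1.38 rot err [-0.003  -0.0016  0.0003] F s,n,y [ 3.88 -0.42  1.  ]
t 24.8 p [ 607.1 -272.6  104.9] q [-0.79  0.15  2.03  0.91  0.67  0.05] F [-3.46  1.57  4.19] op 0.558
foot s 2.14 n 0.7 y -1.39 rot err [-0.0029 -0.0016  0.0004] F s,n,y [5.36 0.13 1.82]
```

View pics/x14.png

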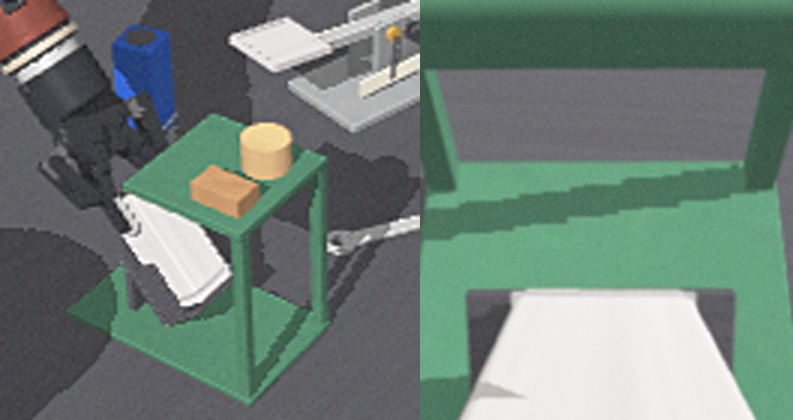

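The foot is on the stop (+5 N along the trough) and the bed now carries the side load. Letting go.

Request:
{"name": "step_arm", "arguments": {"slide": [[0,0,0],[0,0,0],[0,0,0],[0,0,0],[0,0,0],[0,0,0]], "rotation": [[0,0,0],[0,0,0],[0,0,0],[0,0,0],[0,0,0],[0,0,0]], "grip": [0.3,0.5,0.7,1,1,1]}}

```text
time_s: 25.4
tool_pos: [606.6, -272.2, 103.9]
tcp_rot: [0.687, -0.64, 0.234, -0.251]
wrist_force: [-0.4, -0.1, 0.0]
opening: 1.0
```

```bash
python3 - <<'E'
from h import *
rs(); s=snap('scene','s15.png'); w=snap('wrist','w15.png'); rs()
a=cv2.resize(cv2.cvtColor(s['img'],cv2.COLOR_RGB2BGR)[180:320,180:320],(420,420),interpolation=cv2.INTER_CUBIC)
b=cv2.resize(cv2.cvtColor(w['img'],cv2.COLOR_RGB2BGR),(373,280),interpolation=cv2.INTER_CUBIC)
cv2.imwrite('pics/x15.png',np.hstack([a,np.vstack([b,np.zeros((140,373,3),np.uint8)])]))
E
```

```text
t 25.4 p [ 606.6 -272.2  103.9] q [-0.79  0.15  2.03  0.91  0.67  0.05] F [-0.45 -0.11  0.03] op 1.0
foot s 1.69 n -0.29 y -0.94 rot err [-0.0017 -0.0008 -0.0002] F s,n,y [ 0.32 -0.33 -0.08]
t 25.5 p [ 606.6 -272.2  104. ] q [-0.79  0.15  2.03  0.91  0.67  0.05] F [ 0.19  0.18 -0.47] op 0.999
foot s 1.72 n -0.27 y -0.93 rot err [-0.0017 -0.0009 -0.0002] F s,n,y [-0.49 -0.14  0.16]
```

View pics/x15.png

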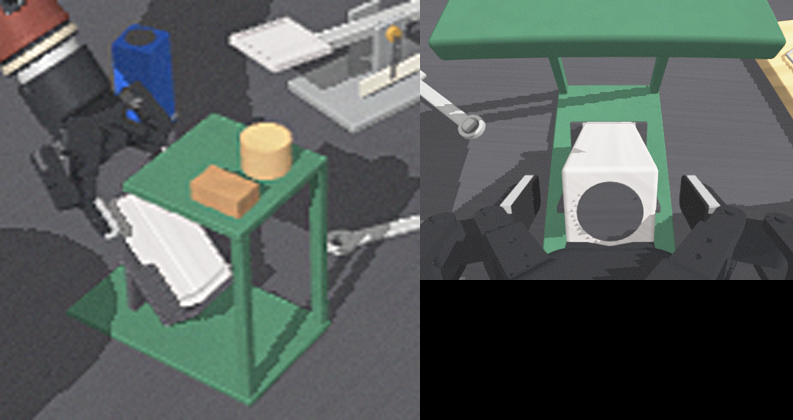

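Released, and it's resting in the trough. Backing out along the trough axis.

Request:
{"name": "step_arm", "arguments": {"slide": [[0,0,-0.01],[0,0,-0.025],[0,0,-0.035],[0,0,-0.035],[0,0,-0.035],[0,0,-0.035],[0,0,-0.02],[0,0,0]], "rotation": [[0,0,0],[0,0,0],[0,0,0],[0,0,0],[0,0,0],[0,0,0],[0,0,0],[0,0,0]], "grip": [1,1,1,1,1,1,1,1]}}

```text
time_s: 26.3
tool_pos: [480.8, -282.8, 256.8]
tcp_rot: [0.687, -0.64, 0.237, -0.25]
wrist_force: [-0.1, -0.4, 0.4]
opening: 1.001
```

Request:
{"name": "step_arm", "arguments": {"slide": [[0,0,0],[0,0,0],[0,0,0],[0,0,0]], "rotation": [[0,0,0],[0,0,0],[0,0,0],[0,0,0]], "grip": [1,1,1,1]}}

```text
time_s: 26.7
tool_pos: [481.4, -280.3, 251.9]
tcp_rot: [0.688, -0.64, 0.233, -0.251]
wrist_force: [0.2, -0.2, 0.2]
opening: 1.003
```

```bash
python3 - <<'E'
from h import *
rs(); s=snap('scene','s16.png'); w=snap('wrist','w16.png'); t=snap('top','t16.png')
cv2.imwrite('pics/s16c.png',cv2.resize(cv2.cvtColor(s['img'],cv2.COLOR_RGB2BGR)[110:330,130:400],None,fx=2.9,fy=2.7,interpolation=cv2.INTER_CUBIC))
im=cv2.cvtColor(w['img'],cv2.COLOR_RGB2BGR)
u,v=proj(w,S+120*AX); print(u,v); cv2.circle(im,(int(u),int(v)),3,(0,0,255),-1); cv2.imwrite('pics/w16m.png',im)
E
```

```text
t 26.7 p [ 481.4 -280.3  251.9] q [-1.04 -0.3   2.14  0.72  1.07  0.18] F [ 0.15 -0.17  0.22] op 1.003
foot s 195.69 n -1.26 y -0.1 rot err [-0.0008  0.0012 -0.0008] F s,n,y [ 0.07  0.25 -0.18]
284.77828666501676 192.91832626554532
```

View pics/s16c.png

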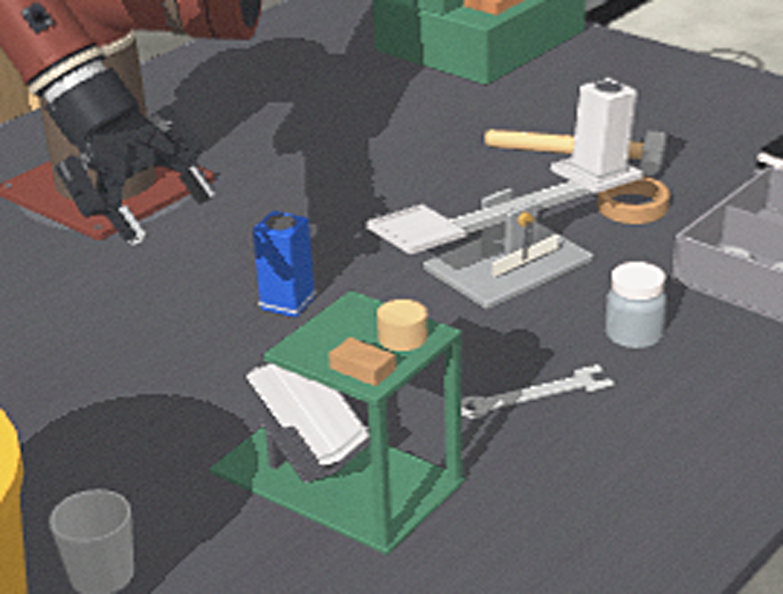

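View pics/w16m.png

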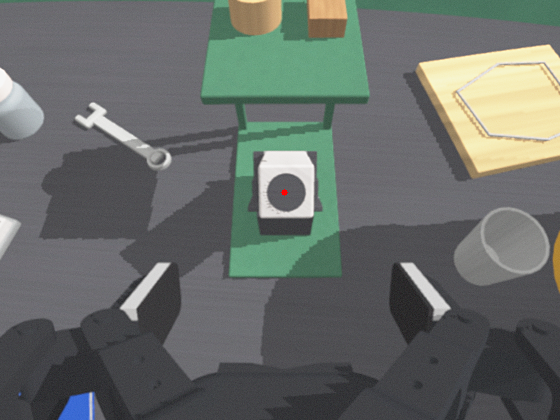

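View pics/t16.png

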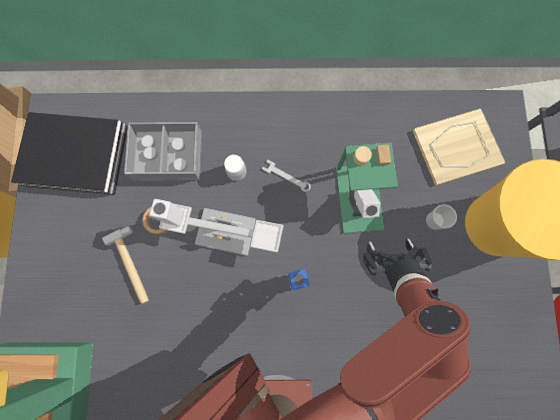

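```bash
python3 - <<'E'
from h import *
s=load('s16.png'); im=cv2.cvtColor(s['img'],cv2.COLOR_RGB2BGR); big=cv2.resize(im[220:300,200:280],None,fx=7,fy=7,interpolation=cv2.INTER_CUBIC)
for ss,col in((0,(255,0,0)),(120,(0,0,255))):
  for a in(-24,24):
    for b in(-24,24):
      u,v=proj(s,S+ss*AX+a*NN+b*EY); cv2.circle(big,(int((u-200+.5)*7),int((v-220+.5)*7)),4,col,-1)
cv2.imwrite('pics/s16d.png',big)
E
```

```text
(no output)
```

View pics/s16d.png

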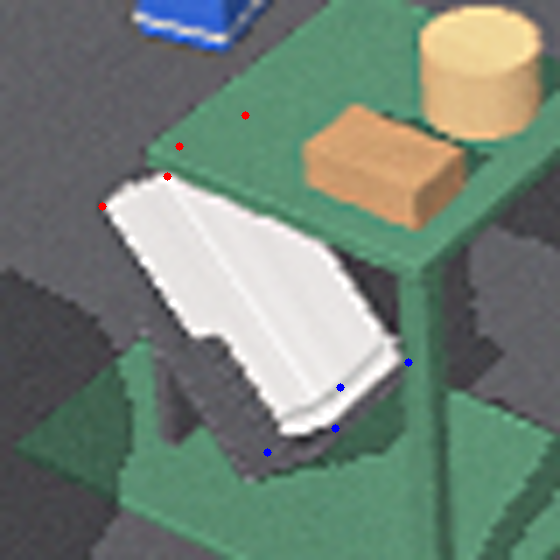

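The drawn lid corners fall on the cartridge's corners at crop (103,206) and (167,176), so it is fully seated. Handing in.

```bash
python3 - <<'E'
from h import *
print(robot.job_done()); st()
E
```

```text
the job is handed in; nothing more can be done
None
the job is handed in; nothing more can be done
```

The job is done and handed in, at about 27 s of the 72 s allowed. Both cartridges were set in the pans and released, and the beam settled with the right pan down. That was the cartridge that started farther to the robot's right; it read about 4–4.6 N in the gripper against 2–2.7 N for the other. I lifted it out along the beam's arc and slid it tilted down the trough. I held it until it met the stop (about 5 N along the trough), then let go and backed out along the trough axis.

**Last checks:**
- **Rack cartridge:** its lid centre and lid corners fall within 1–2 pixels of the predicted position in the wrist and scene pictures.
- **Lighter cartridge:** it is still standing in the left pan.
- **Other things:** the spanner, jar, cup, tape roll, mallet and blue look-alike look unmoved. The gripper is open and touching nothing.

**One disagreement:** when the cartridge met the stop, the arm's measured position put its foot 2–3 mm short of my estimate. I put this down to calibration and grip-height error, because the force rise and the pictures both show it seated.

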